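Load the cheese-ball tray and fold its fence shut

TASK

Set every red waxed cheese ball down into a dimple of its own in the white display tray. Then fold the tray's three-leaf fence shut round them, one leaf after the other starting from the leaf hinged to the tray - first the leaf with the yellow post, then green, then blue - each fully home before the next, so that no leaf sweeps through the cheeses. Leave every ball sitting in a dimple and the jar, tub and cheese wedge where they are.

Things in the scene. Friction and masses are not known exactly. Their poses are not given: they have to be found in the camera images.
- tray: Fixed white tray, a plate 156 (x) x 176 (y) x 12 mm high on the table, with six round dimples (36 mm holes) in two rows of three; origin at the middle of its underside, x points to its far side, y to its left side, z up. A fixed fence, 46 mm high, 6 mm thick, closes its near side (x = -0.085); a chain of three leaves closes the others.
- dimple_0 (a point): Centre of a dimple's mouth, on the tray's top face, 12 mm above the table, in the tray frame at (-39, -60) mm. The mouth is 36 mm wide with a 1.5 mm chamfer; a cheese ball sitting in it has its centre about 17 mm above this point (25 mm above it when it lies on the flat between dimples).
- dimple_1 (a point): Centre of a dimple's mouth, on the tray's top face, 12 mm above the table, in the tray frame at (-39, 0) mm. The mouth is 36 mm wide with a 1.5 mm chamfer; a cheese ball sitting in it has its centre about 17 mm above this point (25 mm above it when it lies on the flat between dimples).
- dimple_2 (a point): Centre of a dimple's mouth, on the tray's top face, 12 mm above the table, in the tray frame at (-39, 60) mm. The mouth is 36 mm wide with a 1.5 mm chamfer; a cheese ball sitting in it has its centre about 17 mm above this point (25 mm above it when it lies on the flat between dimples).
- dimple_3 (a point): Centre of a dimple's mouth, on the tray's top face, 12 mm above the table, in the tray frame at (39, -60) mm. The mouth is 36 mm wide with a 1.5 mm chamfer; a cheese ball sitting in it has its centre about 17 mm above this point (25 mm above it when it lies on the flat between dimples).
- dimple_4 (a point): Centre of a dimple's mouth, on the tray's top face, 12 mm above the table, in the tray frame at (39, 0) mm. The mouth is 36 mm wide with a 1.5 mm chamfer; a cheese ball sitting in it has its centre about 17 mm above this point (25 mm above it when it lies on the flat between dimples).
- dimple_5 (a point): Centre of a dimple's mouth, on the tray's top face, 12 mm above the table, in the tray frame at (39, 60) mm. The mouth is 36 mm wide with a 1.5 mm chamfer; a cheese ball sitting in it has its centre about 17 mm above this point (25 mm above it when it lies on the flat between dimples).
- leaf_1 (a joint): Fence leaf 1: upright wood frame with clear pane, 172 mm long, 6 mm thick, 15 to 46 mm above the table, on a vertical hinge at the tray's near left corner, tray frame (-0.085, 0.098). rad: 0 = home at a firm stop, along the left side (+y) of the tray; larger = opened outward (counterclockwise from above), to 1.5. Friction 0.40 N m holds it; moved by its own post, the others keep still.
- grip_1 (a point): Middle (72 mm above the table) of the upright yellow finger post on leaf 1: a round pin 16 mm in diameter, from the top of the leaf (46 mm) up to 90 mm, 148 mm from the leaf's hinge axis. The point's x axis points along the leaf, away from its hinge.
- leaf_2 (a joint): Fence leaf 2: upright wood frame with clear pane, 196 mm long, 6 mm thick, 15 to 46 mm above the table, on a vertical hinge at the free end of leaf 1. rad: 0 = home at a firm stop, square to leaf 1, along the far side (+x); larger = opened outward (counterclockwise from above), to 1.5. Friction 0.17 N m holds it; moved by its own post, the others keep still.
- grip_2 (a point): Middle (72 mm above the table) of the upright green finger post on leaf 2: a round pin 16 mm in diameter, from the top of the leaf (46 mm) up to 90 mm, 172 mm from the leaf's hinge axis. The point's x axis points along the leaf, away from its hinge.
- leaf_3 (a joint): Fence leaf 3: upright wood frame with clear pane, 166 mm long, 6 mm thick, 15 to 46 mm above the table, on a vertical hinge at the free end of leaf 2. rad: 0 = home at a firm stop, square to leaf 2, along the right side (-y); larger = opened outward (counterclockwise from above), to 1.5. Friction 0.07 N m holds it; moved by its own post, the others keep still.
- grip_3 (a point): Middle (72 mm above the table) of the upright blue finger post on leaf 3: a round pin 16 mm in diameter, from the top of the leaf (46 mm) up to 90 mm, 142 mm from the leaf's hinge axis. The point's x axis points along the leaf, away from its hinge.
- cheese_1: Small round cheese in red wax with a thin yellow band, a ball 50 mm in diameter, 50 to 100 g; origin at its centre. It starts on the mat to the right of the tray; it rolls when pushed and comes to rest after some 10 cm. Absent in some starts.
- cheese_2: Small round cheese in red wax with a thin yellow band, a ball 50 mm in diameter, 50 to 100 g; origin at its centre. It starts on the mat to the right of the tray; it rolls when pushed and comes to rest after some 10 cm. Absent in some starts.
- cheese_3: Small round cheese in red wax with a thin yellow band, a ball 50 mm in diameter, 50 to 100 g; origin at its centre. It starts on the mat to the right of the tray; it rolls when pushed and comes to rest after some 10 cm. Absent in some starts.
- cheese_4: Small round cheese in red wax with a thin yellow band, a ball 50 mm in diameter, 50 to 100 g; origin at its centre. It starts on the mat to the right of the tray; it rolls when pushed and comes to rest after some 10 cm. Absent in some starts.
- cheese_5: Small round cheese in red wax with a thin yellow band, a ball 50 mm in diameter, 50 to 100 g; origin at its centre. It starts on the mat to the right of the tray; it rolls when pushed and comes to rest after some 10 cm. Absent in some starts.
- jar: Brown glass jar with black lid, 66 mm across, 90 mm high, a bystander; origin under its middle.
- tub: White tub of spread, 106 mm across, 68 mm high, a bystander; origin under its middle.
- wedge: Yellow wrapped cheese wedge, 91 x 139 x 53 mm, a bystander; origin under its middle.
- mat: Thin dark grey mat (under 1 mm) to the right of the tray, fixed, 330 (x) x 205 (y) mm inside a black rim 6 mm wide and 12 mm high (30 mm high on the far side); origin at its middle on the table. The cheese balls start on it.
- sign_stand: Black price sign on a pole, fixed, 473 mm high; origin under its pole, round foot 150 mm across. Its board (350 mm long along the y axis, 14 mm thick, 263 to 473 mm above the table) hangs over the table on the robot's right: keep the arm and gripper clear of it; pass over or round it.
There are look-alikes about, which are no part of the job. What is shaped like the cheese_3 but purple is not meant. Leave any purple look-alike of the cheese_1 alone.

How it is judged:
By the outcome, as a careful person would: the job done as asked, in the order asked, and still so for the second after the job is handed in, with the robot touching nothing.
Of cheese_1, cheese_2, cheese_3, cheese_4, cheese_5 only 3 to 5 are there at a start; the rules pass over those that are not, and their reading is None.
At some moment in a run one of cheese_1, cheese_2, cheese_3, cheese_4, cheese_5 may be knocked a few centimetres aside while the robot is not near it.
Once in a run the grip may slacken for a moment while it holds something.
It also fails if it takes over 210 s, if anything falls off the work surface, if the arm or the gripper's body presses on something with over 40 N, if the wrist force passes 120 N, or if a joint passes its speed limit or range.

ROBOT

A 7-joint arm with a two-finger parallel gripper is mounted at the origin on the work surface; the furniture and walls round the work are solid. World frame = base frame: x ahead of the robot, y to its left, z up, the work surface at z = 0. Lengths are in m, angles in degrees, forces in N, time in s.
With the tool pointing down it reaches from about 0.4 to 0.875 m from the base axis. Payload 19.3 kg.
Tool frame: the origin (TCP) lies between the finger pads; the fingertips stand 14 mm ahead of it and the grasp point (between the pads) lies 5 mm behind it; z points along the fingers, y is the line along which they close (so a half turn about z gives the same grasp; the last joint's range is limited). The gripper opens to 85 mm and grips with 20 to 120 N. Pads are 22 mm wide; open, the fingers measure 114 mm over their backs; the gripper's body (76 mm by 85 mm) begins 54 mm behind the grasp point. The pads swing forward as they close: fully open they stand 13 mm farther back than shut.
Start: joints at [-80.397, 29.874, -2.08, 91.645, 1.215, 58.505, -6.463], TCP at [0.147, 0.607, 0.245] pointing down, gripper open.
Joint ranges: [-166.77, 166.77], [-17.47, 122.26], [-85.68, 81.53], [9.62, 139.38], [-72.42, 252.41], [9.2, 110.78], [-144.41, 144.41]. Speed limits (degrees/s): [108.29, 108.29, 136.94, 136.94, 172.46, 172.46, 172.46].

INTERFACE

Orientations are given as a 3x3 rotation matrix whose columns are the frame's x, y, z axes.
In Python, from plant import env gives the robot as it stands. The module is installed in compiled form; this text tells all that it offers.
- The arm moves only by the shell command python3 -m crank 'ROWS'. ROWS is JSON, a list that holds one entry, the list of rows, each a list of 7 numbers: the shift along the tool's x, y, z in cm, then the turn, a rotation vector about the tool's x, y, z in rad, then the opening, from 0 (shut) to 1 (fully open). In form: [[[tx, ty, tz, wx, wy, wz, claw], ...]]. A call has 1 to 20 rows; each row shifts and turns the commanded pose from where the row before left it, along the tool's axes as they then stand; what a row does not reach is not made up. A row lasts 1/12 s, in which the tool goes at most 41.7 mm and 7.16 degrees, less where a joint would pass 70% of its speed; a pose out of reach is approached as far as the arm can. A call is refused whole if a number of a shift passes 4.17 or a number of a turn 0.125, either way. A call with a gripper value outside its range is refused whole. The fingers move at their own pace and stop on an object; the grip force is fixed at half the most. Time passes only in rows, so rows that do not move let the fingers close. It gives the time, the measured TCP pose, the force, the opening and the grip force at its end, in the units of the state.
- env.get_state(): the state, without advancing time (a new reading comes with each control period).
- env.get_image(name): name is "scene" or "side" or "wrist"; returns the picture (400x640x3 uint8, red, green, blue); there is no depth.
- env.get_calibration(name): a dict with "fx", "fy", "cx", "cy" (pixels), "k1" (the pictures are not rectified: a ray, as slopes to the right and down, at radius r is drawn at 1 + k1 r^2 times it, then the intrinsics apply), "rvec" (rotation vector, rad) and "tvec" (3), from world to camera coordinates, as OpenCV has them. Camera axes: x right, y down, z forward; pixel columns grow to the right and rows downward; lengths in m; the calibration is good to about 2 mm. A picture is of the moment at which its call begins: read the wrist's pose just before it. get_calibration takes no time and is no camera call; for the wrist camera it gives the pose at the moment of the call.
- env.job_done(): hands the job in; it is judged then, once.
The state is a dict: "clock": time; "q": joint angles; "joint_velocities": joint speeds; "joint_torque": joint torques, N m; "tcp_pos": TCP position; "tool_rot": TCP orientation; "contact_force": force on the tool from outside, world axes, zero at the start; "wrist_torque": the same for the moment, N m; "grip_width": finger opening in m; "grasp_force": force on a finger pad.
Only numpy, scipy, OpenCV 4.12 (cv2) and the standard library are available. Lean on these libraries where they do the work, as an engineer would, in place of code of your own. Each camera call takes 0.05 s, during which the arm holds its last target. There are 200 camera calls.

## Working session

There is one attempt and no reset: what is moved stays moved. The work goes in short steps, Python scripts to look and compute and a shell command to move; the robot and the scene stay as the last step left them, time stands still between calls to the robot, and variables do not carry over. Pictures are saved under pics/ and viewed, at most 14 in all, crops included, and the job is handed in when it is done.

```bash
mkdir -p pics
cat > h.py <<'E'
import numpy as np, cv2
from plant import env
def cal(n):
    c=env.get_calibration(n); K=np.array([[c['fx'],0,c['cx']],[0,c['fy'],c['cy']],[0,0,1]]); 
    return K,c['k1'],cv2.Rodrigues(np.array(c['rvec'],float))[0],np.array(c['tvec'],float)
def ray(C,uv):
    K,k,R,t=C; p=cv2.undistortPoints(np.array([[uv]],float),K,np.array([k,0,0,0.]))[0,0]
    return -R.T@t, R.T@np.array([p[0],p[1],1])
def onz(C,uv,z):
    o,d=ray(C,uv); return o+d*(z-o[2])/d[2]
def proj(C,P):
    K,k,R,t=C; return cv2.projectPoints(np.array([P],float),cv2.Rodrigues(R)[0],t,K,np.array([k,0,0,0.]))[0][0,0]
def img(n,f=None):
    C=cal(n); im=np.array(env.get_image(n))
    if f: cv2.imwrite('pics/'+f,im[:,:,::-1])
    return C,im
def st():
    s=env.get_state(); print('t',round(s['clock'],2),'p',np.round(s['tcp_pos'],4),'R',np.round(s['tool_rot'],3).tolist(),'F',np.round(s['contact_force'],1),'w',round(float(s['grip_width']),4),'g',s['grasp_force']); return s
E
python3 - <<'E'
from h import *
s=st(); print(s['q'])
for n in('scene','side'):
    C,im=img(n,n+'0.png'); print(n,im.shape,-C[2].T@C[3],C[2][2])
E
```

```text
t 0.0 p [0.1472 0.6071 0.2447] R [[-0.972, 0.236, -0.0], [0.236, 0.972, -0.001], [-0.0, -0.001, -1.0]] F [-0.3 -1.6  1. ] w 0.085 g 0.0
[-80.39625354  29.91057896  -2.07997513  91.67229362   1.2148195
  58.50611955  -6.46165119]
scene (400, 640, 3) [ 0.43107317 -0.84500597  1.0616119 ] [ 0.06439518  0.63650724 -0.76857777]
side (400, 640, 3) [0.27866722 0.88933947 0.6667461 ] [ 0.20172316 -0.82207694 -0.53244462]
```

```bash
python3 -c "
import cv2,numpy as np
a=cv2.imread('pics/scene0.png');b=cv2.imread('pics/side0.png');cv2.imwrite('pics/both0.png',cv2.resize(np.vstack([a,b]),(480,600)))"
```

```text
(no output)
```

View pics/scene0.png

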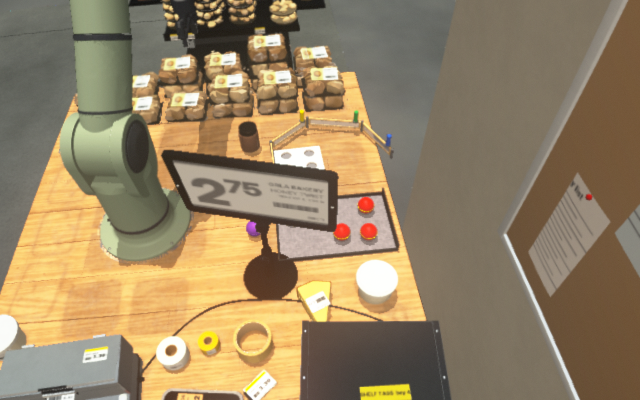

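View pics/side0.png

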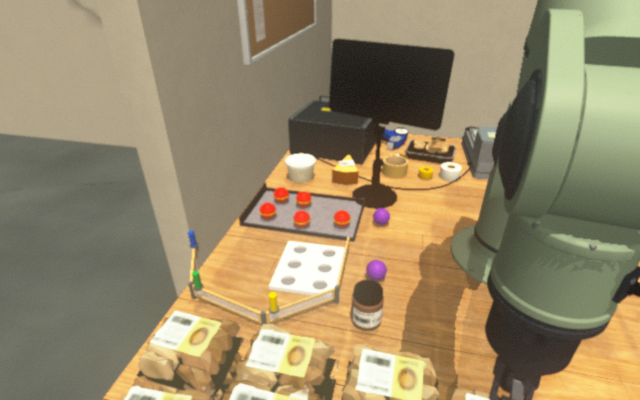

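The scene view shows the sign hiding part of the mat; three red balls are visible at about (366,205), (342,231) and (369,230). The side view shows five red balls near (282,195), (304,199), (268,211), (302,218) and (342,218), and two purple ones at (381,216) and (376,270). The tray is at (310,268), and the posts are yellow (273,302), green (197,281) and blue (192,240).

```bash
cat >> h.py <<'E'
def blobs(im,lo,hi,amin=15,wrap=False):
    h=cv2.cvtColor(im,cv2.COLOR_RGB2HSV); m=cv2.inRange(h,np.array(lo),np.array(hi))
    if wrap: m|=cv2.inRange(h,np.array((172,)+tuple(lo[1:])),np.array((180,)+tuple(hi[1:])))
    n,l,s,c=cv2.connectedComponentsWithStats(m)
    return [(int(s[i][4]),np.round(c[i],1),s[i][:4].tolist()) for i in range(1,n) if s[i][4]>=amin],l
def red(im,amin=15): return blobs(im,(0,150,90),(6,255,255),amin,True)[0]
E
python3 - <<'E'
from h import *
for n in('scene','side'):
    C=cal(n); im=cv2.imread(f'pics/{n}0.png')[:,:,::-1].copy()
    print(n)
    for a,c,b in red(im):
        # use bbox centre (band splits?) 
        bc=(b[0]+b[2]/2-.5,b[1]+b[3]/2-.5); print(' red',a,c,b,np.round(onz(C,bc,.025),4))
    for nm,lo,hi in(('purple',(125,100,60),(160,255,255)),('yel',(20,180,120),(32,255,255)),('grn',(40,150,50),(80,255,255)),('blu',(105,150,60),(124,255,255))):
        for a,c,b in blobs(im,lo,hi,20)[0]: print(' ',nm,a,c,b,np.round(onz(C,c,.025 if nm=='purple' else .072),4))
a=cv2.imread('pics/side0.png')[180:335,170:420]; b=cv2.imread('pics/scene0.png')[100:270,230:410]
cv2.imwrite('pics/c0.png',np.vstack([cv2.resize(a,(500,310),interpolation=2),cv2.resize(b,(500,290),interpolation=2)]))
E
```

```text
scene
 red 30 [588.6 196.5] [586, 194, 6, 6] [ 1.3718 -0.0791  0.025 ]
 red 163 [365.6 203.5] [358, 197, 16, 14] [ 0.666  -0.0235  0.025 ]
 red 184 [368.3 230. ] [361, 223, 16, 15] [ 0.6567 -0.1214  0.025 ]
 red 175 [341.6 230.5] [334, 224, 16, 14] [ 0.5793 -0.114   0.025 ]
  purple 120 [251.7 228.6] [247, 221, 13, 15] [ 0.3223 -0.0771  0.025 ]
  yel 43 [301.5 114.9] [300, 110, 4, 11] [0.508  0.3554 0.072 ]
  yel 265 [207.6 340.9] [198, 331, 21, 22] [ 0.2174 -0.4238  0.072 ]
  yel 27 [ 95.7 348.8] [86, 347, 21, 4] [-0.0464 -0.4188  0.072 ]
  yel 34 [253.9 381.7] [246, 372, 19, 19] [ 0.3222 -0.5288  0.072 ]
  yel 685 [385.7 392.3] [360, 384, 51, 16] [ 0.6045 -0.5841  0.072 ]
side
 red 111 [280.6 192.2] [274, 188, 15, 9] [ 0.664 -0.142  0.025]
 red 117 [303.1 196.2] [296, 192, 15, 10] [ 0.587  -0.1311  0.025 ]
 red 127 [267.3 207.9] [260, 203, 16, 11] [ 0.6734 -0.0416  0.025 ]
 red 139 [301.2 216.2] [294, 211, 16, 11] [ 0.5611 -0.0235  0.025 ]
 red 137 [341.6 215.9] [334, 210, 16, 12] [ 0.4475 -0.0528  0.025 ]
  purple 192 [381.2 215.6] [374, 207, 15, 17] [ 0.3341 -0.0789  0.025 ]
  purple 264 [376.4 269.2] [367, 260, 19, 19] [0.32   0.1576 0.025 ]
  yel 156 [425.5 172.2] [419, 166, 15, 14] [ 0.2169 -0.2954  0.072 ]
  yel 113 [272.5 300.7] [269, 292, 8, 19] [0.5126 0.356  0.072 ]
  blu 33 [389.9 132.8] [385, 131, 12, 5] [ 0.3605 -0.6106  0.072 ]
  blu 25 [190.9 234.4] [189, 231, 4, 9] [0.7915 0.1885 0.072 ]
```

View pics/c0.png

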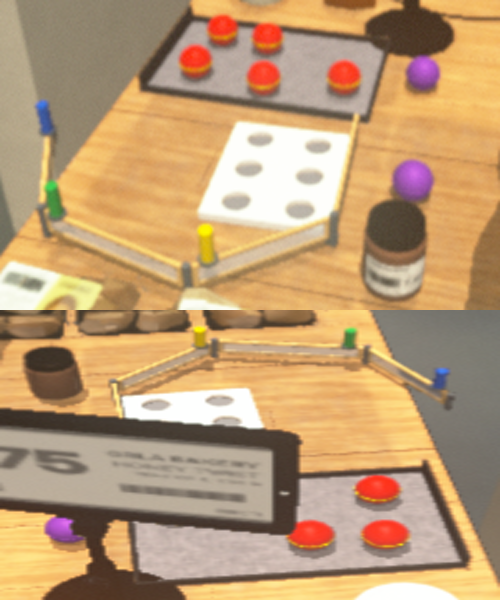

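The crop confirms five red balls on the mat, six clear dimples in the side view, and the leaf chain opened outward. Next I'll locate the sign board, tray and posts.

```bash
cat >> h.py <<'E'
def tri(Ca,a,Cb,b):
    o1,d1=ray(Ca,a);o2,d2=ray(Cb,b);d1/=np.linalg.norm(d1);d2/=np.linalg.norm(d2)
    k=np.linalg.lstsq(np.c_[d1,-d2],o2-o1,rcond=None)[0];p,q=o1+k[0]*d1,o2+k[1]*d2
    return np.round((p+q)/2,4),round(float(np.linalg.norm(p-q)),4)
E
python3 - <<'E'
from h import *
A,B=cal('scene'),cal('side')
for nm,a,b in(('TR',(337,183),(332,40)),('BR',(334,229),(330,119)),('TL',(170,152),(452,50)),('BL',(181,206),(445,129)),('foot',(270,277),(375,195)),('yeltop',(301,110),(273,292)),('grntop',(356,111),(195.5,270)),('blutop',(388.5,135),(191,231)),('hinge1top',(271,144),(336,290))): print(nm,tri(A,a,B,b))
im=cv2.imread('pics/side0.png')[:,:,::-1].copy()
for a,c,b in blobs(im,(40,100,40),(85,255,255),10)[0]: print('grn',a,c,b)
g=cv2.cvtColor(im,cv2.COLOR_RGB2HSV); m=cv2.inRange(g,np.array((0,0,150)),np.array((180,60,255)))
m2=m[235:300,265:352]; cs,h=cv2.findContours(m2,cv2.RETR_CCOMP,cv2.CHAIN_APPROX_NONE,offset=(265,235))
for c,hh in zip(cs,h[0]):
    if len(c)>8 :
        e=cv2.fitEllipse(c); print(len(c),'hole' if hh[3]>=0 else 'outer',np.round(e[0],1),np.round(e[1],1),np.round(onz(B,e[0],.012),4))
        if hh[3]<0 and len(c)>100: print(cv2.approxPolyDP(c,4,True)[:,0].tolist(),[np.round(onz(B,p,.012),3)[:2].tolist() for p in cv2.approxPolyDP(c,4,True)[:,0].astype(float)])
for (u,v) in ((282,195.5),(304,199.5),(268,210.5),(302,218.5),(342,218)): print(np.round(onz(B,(u-.5,v),.025),4))
for (u,v) in ((365.5,205.5),(368.5,231),(341.5,232)): print(np.round(onz(A,(u,v),.025),4))
W=cal('wrist'); print('wrist cam pos',-W[2].T@W[3],W[2][2],W[0][0,0]); s=st(); print('in tool',s['tool_rot'].T@(-W[2].T@W[3]-s['tcp_pos']),s['tool_rot'].T@W[2].T)
E
```

```text
TR (array([ 0.5308, -0.3126,  0.4605]), 0.0126)
BR (array([ 0.5308, -0.2598,  0.24  ]), 0.0026)
TL (array([ 0.2077, -0.2002,  0.467 ]), 0.0101)
BL (array([ 0.1873, -0.1751,  0.2697]), 0.0043)
foot (array([ 0.3677, -0.2297,  0.0029]), 0.0028)
yeltop (array([0.5086, 0.3542, 0.0952]), 0.0036)
grntop (array([0.6952, 0.3293, 0.0934]), 0.0038)
blutop (array([0.7797, 0.199 , 0.0913]), 0.0034)
hinge1top (array([0.397 , 0.2602, 0.0362]), 0.0042)
grn 104 [196.2 278.7] [192, 270, 9, 18]
34 outer [325.6 296.1] [ 3.9 16.7] [0.4229 0.2608 0.012 ]
209 outer [307.3 267.9] [53.3 75.2] [0.4888 0.1773 0.012 ]
[[269, 284], [308, 294], [335, 288], [344, 248], [288, 241]] [[0.562, 0.253], [0.464, 0.264], [0.407, 0.23], [0.415, 0.079], [0.569, 0.084]]
25 outer [342.9 236.2] [ 2.6 18.7] [0.4273 0.0283 0.012 ]
[ 0.6555 -0.1214  0.025 ]
[ 0.5805 -0.1139  0.025 ]
[ 0.6686 -0.0285  0.025 ]
[ 0.5575 -0.011   0.025 ]
[ 0.445 -0.04   0.025]
[ 0.6646 -0.0311  0.025 ]
[ 0.6561 -0.1249  0.025 ]
[ 0.5785 -0.1192  0.025 ]
wrist cam pos [0.07994116 0.62535256 0.37310028] [ 0.27168315 -0.0679291  -0.95998641] 290.75173126772376
t 0.1 p [0.1472 0.6071 0.2448] R [[-0.972, 0.236, -0.0], [0.236, 0.972, -0.001], [-0.0, -0.001, -1.0]] F [-0.2  0.3  1.1] w 0.0858 g 0.0
in tool [ 0.06966645  0.00171372 -0.12832165] [[-1.36271417e-04 -9.60015302e-01 -2.79947497e-01]
 [ 9.99999420e-01  1.68189334e-04 -1.06354111e-03]
 [ 1.06809992e-03 -2.79947479e-01  9.60014723e-01]]
```

```bash
python3 -m crank '[[[0,0,0,0,0,-0.119,1],[0,0,0,0,0,-0.119,1],[-2.45,-3.12,0,0,0,0,1],[-2.45,-3.12,0,0,0,0,1],[-2.45,-3.12,0,0,0,0,1],[-2.45,-3.12,0,0,0,0,1],[-2.45,-3.12,0,0,0,0,1],[-2.45,-3.12,0,0,0,0,1],[-2.45,-3.12,0,0,0,0,1],[-2.45,-3.12,0,0,0,0,1],[-2.45,-3.12,0,0,0,0,1],[-2.45,-3.12,0,0,0,0,1],[-2.45,-3.12,0,0,0,0,1],[-2.45,-3.12,0,0,0,0,1],[-2.45,-3.12,0,0,0,0,1],[-2.45,-3.12,0,0,0,0,1],[0,0,0,0,0,0,1],[0,0,0,0,0,0,1]]]'
python3 - <<'E'
from h import *
s=st();print(s['q']); img('wrist','w1.png')
E
```

```text
clock: 1.6
tcp_pos: [0.4912, 0.1685, 0.245]
tool_rot: [[-1.0, 0.004, -0.0], [0.004, 1.0, -0.001], [0.0, -0.001, -1.0]]
contact_force: [-0.7, 1.5, 0.1]
grip_width: 0.0851
grasp_force: 0.0
t 1.6 p [0.4912 0.1685 0.245 ] R [[-1.0, 0.004, -0.0], [0.004, 1.0, -0.001], [0.0, -0.001, -1.0]] F [-0.7  1.5  0.1] w 0.0851 g 0.0
[-28.40907038  20.35279764   3.75508278 107.69129058  -1.61741424
  52.04017016  65.88287955]
```

View pics/w1.png

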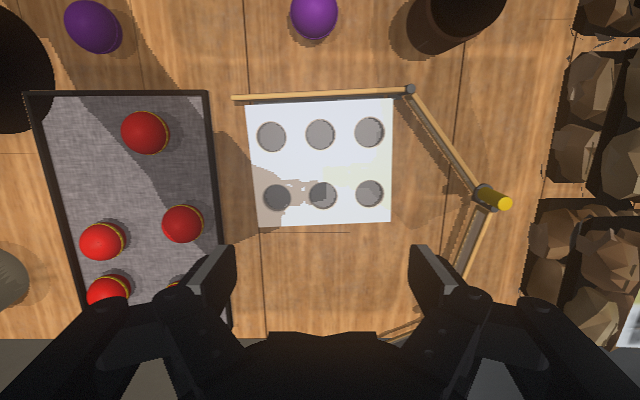

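The wrist view shows all six dimples: near row at (272,137), (320,134), (369,132) and far row at (277,197), (322,194), (369,193). The balls show at (145,132), (182,224), (102,241) and (108,293), with one under the left finger. The yellow post is at (493,198).

```bash
cat >> h.py <<'E'
def rigid(L,P):
    L,P=np.array(L)[:,:2],np.array(P)[:,:2];l,p=L.mean(0),P.mean(0);a,b=L-l,P-p
    th=np.arctan2((a[:,0]*b[:,1]-a[:,1]*b[:,0]).sum(),(a*b).sum());R=np.array([[np.cos(th),-np.sin(th)],[np.sin(th),np.cos(th)]])
    t=p-R@l;return th,t,np.round(P-(L@R.T+t),4)
E
cat > w1.py <<'E'
from h import *
C=cal('wrist'); im=cv2.imread('pics/w1.png')[:,:,::-1].copy()
L=[(-.039,-.06),(-.039,0),(-.039,.06),(.039,-.06),(.039,0),(.039,.06)]
px=[(272,137),(320,134.5),(369,132),(277,197),(322,194.5),(369,193)]
g=cv2.GaussianBlur(cv2.cvtColor(im,cv2.COLOR_RGB2GRAY),(3,3),0);out=[]
for p in px:
    u,v=int(p[0]),int(p[1]);w=g[v-24:v+25,u-24:u+25]
    c=cv2.HoughCircles(cv2.resize(w,None,fx=4,fy=4,interpolation=2),cv2.HOUGH_GRADIENT,1,200,param1=80,param2=8,minRadius=48,maxRadius=70)
    q=np.array(p) if c is None else c[0,0,:2]/4+[u-24,v-24]-.375; out.append(q); print(p,np.round(q,1),None if c is None else c[0,0,2]/4)
for o in(px,out):
    th,t,r=rigid(L,[onz(C,q,.012) for q in o]); print('tray yaw deg',np.degrees(th),'t',t,'res',r.tolist())
for a,c,b in red(im,100):
    bc=(b[0]+b[2]/2-.5,b[1]+b[3]/2-.5); print('red',a,c,b,np.round(onz(C,c,.025),4),np.round(onz(C,bc,.025),4))
for a,c,b in blobs(im,(20,180,120),(32,255,255),60)[0]: print('yel',a,c,b,np.round(onz(C,c,.08),4))
E
python3 w1.py
```

```text
(272, 137) [271. 137.] 14.95
(320, 134.5) [319.8 134. ] 15.15
(369, 132) [369. 132.] 15.225
(277, 197) [276.2 197.2] 13.475
(322, 194.5) [322.5 195. ] 13.725
(369, 193) [368.5 193.5] 13.725
tray yaw deg 2.449225204886855 t [0.48574321 0.1704497 ] res [[0.0011, 0.0012], [0.0007, -0.0], [0.0004, -0.0004], [-0.0005, 0.0006], [-0.0012, -0.001], [-0.0006, -0.0004]]
tray yaw deg 2.4350236197906794 t [0.48592286 0.17003599] res [[0.0009, 0.0004], [-0.0, 0.0001], [0.0002, -0.0], [-0.0003, 0.0001], [-0.0007, 0.0], [-0.0001, -0.0006]]
red 1423 [142.2 132.1] [121, 112, 44, 42] [ 0.4435 -0.0398  0.025 ] [ 0.444  -0.0395  0.025 ]
red 1123 [180.7 224.2] [162, 206, 40, 37] [ 0.5593 -0.0104  0.025 ] [ 0.559  -0.0094  0.025 ]
red 1175 [ 99.5 242.6] [79, 225, 42, 36] [ 0.585  -0.1205  0.025 ] [ 0.5849 -0.1205  0.025 ]
red 676 [103.8 290. ] [86, 278, 40, 27] [ 0.6564 -0.1299  0.025 ] [ 0.6579 -0.1279  0.025 ]
yel 164 [504.4 203.4] [497, 197, 15, 14] [0.5142 0.364  0.08  ]
```

Tray fit residuals are under 1 mm: origin (0.486, 0.170), yaw 2.4°. For finger clearance I'll fill dimples 0, 2, 3 and 5 closing along y, then dimple 4 last closing along x, leaving dimple 1 empty. First ball A at (0.444, -0.040).

```bash
python3 -m crank '[[[0.78,-3.48,0,0,0,0,1],[0.78,-3.48,0,0,0,0,1],[0.78,-3.48,0,0,0,0,1],[0.78,-3.48,0,0,0,0,1],[0.78,-3.48,0,0,0,0,1],[0.78,-3.48,0,0,0,0,1],[0,0,4,0,0,0,1],[0,0,4,0,0,0,1],[0,0,4,0,0,0,1],[0,0,4,0,0,0,1],[0,0,3,0,0,0,1],[0,0,1.9,0,0,0,1],[0,0,1,0,0,0,1],[0,0,0,0,0,0,1],[0,0,0,0,0,0,0],[0,0,0,0,0,0,0],[0,0,0,0,0,0,0],[0,0,0,0,0,0,0],[0,0,0,0,0,0,0],[0,0,0,0,0,0,0]]]'
python3 - <<'E'
from h import *
s=st();print(s['q'])
B=cal('side')
for p in ((215,224),):pass
im=cv2.imread('pics/side0.png')
for p in((267,187),(243,225),(362,237),(370,200)): print(p,np.round(onz(B,p,.012),3))
C,im=img('side','s2.png')
E
```

```text
clock: 3.32
tcp_pos: [0.4445, -0.0381, 0.0278]
tool_rot: [[-1.0, -0.0, 0.003], [-0.0, 1.0, 0.0], [-0.003, 0.0, -1.0]]
contact_force: [-1.2, -0.1, 16.3]
grip_width: 0.0472
grasp_force: 58.9
t 3.32 p [ 0.4445 -0.0381  0.0278] R [[-1.0, -0.0, 0.003], [-0.0, 1.0, 0.0], [-0.003, 0.0, -1.0]] F [-1.2 -0.1 16.3] w 0.0472 g 58.908090591430664
[ -5.44754291  37.10256371   3.54351518 126.1927396   -7.45035584
  16.7374646   94.52150123]
(267, 187) [ 0.729 -0.184  0.012]
(243, 225) [0.719 0.042 0.012]
(362, 237) [0.375 0.02  0.012]
(370, 200) [ 0.38  -0.18   0.012]
```

Grip width 47 mm means the pads are above the equator; reopen, go 9 mm lower and regrip.

```bash
python3 -m crank '[[[0,0,0,0,0,0,1],[0,0,0,0,0,0,1],[0,0,0,0,0,0,1],[0,0,0,0,0,0,1],[0,0,0.5,0,0,0,1],[0,0,0.4,0,0,0,1],[0,0,0,0,0,0,1],[0,0,0,0,0,0,0],[0,0,0,0,0,0,0],[0,0,0,0,0,0,0],[0,0,0,0,0,0,0],[0,0,0,0,0,0,0],[0,0,0,0,0,0,0]]]'
```

```text
clock: 4.45
tcp_pos: [0.4437, -0.0385, 0.0176]
tool_rot: [[-1.0, 0.0, 0.001], [0.0, 1.0, -0.0], [-0.001, -0.0, -1.0]]
contact_force: [-1.4, -1.9, 6.8]
grip_width: 0.0477
grasp_force: 60.4
```

```bash
python3 -m crank '[[[0,0,-1,0,0,0,0],[0,0,-3,0,0,0,0],[0,0,-4,0,0,0,0],[0,0,-3.2,0,0,0,0],[-1.68,3,0,0,0,0,0],[-1.68,3,0,0,0,0,0],[-1.68,3,0,0,0,0,0],[-1.68,3,0,0,0,0,0],[-1.68,3,0,0,0,0,0],[0,0,0,0,0,0,0],[0,0,0,0,0,0,0]]]'
python3 - <<'E'
from h import *
C,im=img('side','s3.png')
B=C
for a,c,b in red(im): print('red',a,c,b,np.round(onz(C,(c[0],c[1]+2.5),.025),3),np.round(onz(C,c,.12),3))
E
```

```text
clock: 5.37
tcp_pos: [0.5276, 0.1136, 0.1297]
tool_rot: [[-1.0, -0.003, 0.0], [-0.003, 1.0, 0.0], [-0.0, 0.0, -1.0]]
contact_force: [-1.0, -0.3, -0.5]
grip_width: 0.0478
grasp_force: 62.0
red 92 [279.6 191.9] [274, 188, 13, 9] [ 0.664 -0.127  0.025] [0.611 0.011 0.12 ]
red 49 [307.1 196.2] [304, 192, 7, 9] [ 0.571 -0.121  0.025] [0.531 0.016 0.12 ]
red 83 [302.2 207.4] [299, 201, 10, 13] [ 0.568 -0.055  0.025] [0.529 0.073 0.12 ]
red 127 [267.2 207.8] [260, 203, 16, 11] [ 0.67  -0.029  0.025] [0.616 0.095 0.12 ]
red 44 [304.3 218.5] [300, 215, 10, 7] [ 0.546 -0.001  0.025] [0.51  0.121 0.12 ]
```

```bash
python3 -m crank '[[[0,-0.2,3.5,0,0,0,0],[0,0,3.5,0,0,0,0],[0,0,2.2,0,0,0,0],[0,0,1,0,0,0,0],[0,0,0.5,0,0,0,0],[0,0,0,0,0,0,0],[0,0,0,0,0,0,0]]]'; python3 -m crank '[[[0,0,0,0,0,0,1],[0,0,0,0,0,0,1],[0,0,0,0,0,0,1],[0,0,0,0,0,0,1],[0,0,0,0,0,0,1],[0,0,0,0,0,0,1],[0,0,-2,0,0,0,1],[0,0,-4,0,0,0,1],[0,0,-4,0,0,0,1],[0,0,-4,0,0,0,1],[0,0,-4,0,0,0,1],[0,0,-4,0,0,0,1],[0,0,0,0,0,0,1],[0,0,0,0,0,0,1]]]'
cat > look.py <<'E'
import sys
from h import *
s=st(); n=sys.argv[1]
C,im=img('wrist',n+'.png')
T=np.array([.4859,.170]);th=np.radians(2.44);R=np.array([[np.cos(th),-np.sin(th)],[np.sin(th),np.cos(th)]])
for a,c,b in red(im,80):
    p=onz(C,(b[0]+b[2]/2-.5,b[1]+b[3]/2-.5),.025); q=onz(C,(b[0]+b[2]/2-.5,b[1]+b[3]/2-.5),.029)
    print('red',a,b,'mat',np.round(p[:2],4),'tray',np.round(R.T@(q[:2]-T),4))
C,im=img('side',n+'s.png')
for a,c,b in red(im): print('side',a,b,np.round(onz(C,(b[0]+b[2]/2-.5,b[1]+7.5),.025)[:2],3))
E
python3 look.py l1
```

```text
clock: 6.0
tcp_pos: [0.5278, 0.109, 0.0238]
tool_rot: [[-1.0, 0.001, 0.001], [0.001, 1.0, -0.0], [-0.001, -0.0, -1.0]]
contact_force: [0.5, 1.0, -0.8]
grip_width: 0.0472
grasp_force: 62.0
clock: 7.17
tcp_pos: [0.5283, 0.1101, 0.2444]
tool_rot: [[-1.0, -0.0, 0.004], [-0.0, 1.0, 0.001], [-0.004, 0.001, -1.0]]
contact_force: [0.0, -0.1, -1.2]
grip_width: 0.0858
grasp_force: 0.0
t 7.17 p [0.5283 0.1101 0.2444] R [[-1.0, -0.0, 0.004], [-0.0, 1.0, 0.001], [-0.004, 0.001, -1.0]] F [ 0.  -0.1 -1.2] w 0.0858 g 0.0
red 1135 [301, 153, 40, 39] mat [0.5301 0.1097] tray [ 0.0408 -0.0621]
red 1202 [204, 176, 40, 38] mat [ 0.5586 -0.011 ] tray [ 0.0638 -0.1824]
red 1218 [118, 195, 42, 38] mat [ 0.5837 -0.1212] tray [ 0.084  -0.2923]
red 1054 [124, 252, 39, 34] mat [ 0.6621 -0.1291] tray [ 0.1611 -0.3035]
side 111 [274, 188, 15, 9] [ 0.657 -0.121]
side 117 [296, 192, 15, 10] [ 0.582 -0.114]
side 128 [260, 203, 16, 11] [ 0.669 -0.029]
side 139 [294, 211, 16, 11] [ 0.558 -0.011]
side 182 [291, 234, 17, 14] [0.534 0.095]
```

Ball A sits in dimple 3 (within 2 mm). Next ball E at (0.668,-0.029).

```bash
python3 -m crank '[[[-2.8,-2.78,0,0,0,0,1],[-2.8,-2.78,0,0,0,0,1],[-2.8,-2.78,0,0,0,0,1],[-2.8,-2.78,0,0,0,0,1],[-2.8,-2.78,0,0,0,0,1],[0,0,4,0,0,0,1],[0,0,4,0,0,0,1],[0,0,4,0,0,0,1],[0,0,4,0,0,0,1],[0,0,3,0,0,0,1],[0,0,2,0,0,0,1],[0,0,1.2,0,0,0,1],[0,0,0.5,0,0,0,1],[0,0,0,0,0,0,1],[0,0,0,0,0,0,0],[0,0,0,0,0,0,0],[0,0,0,0,0,0,0],[0,0,0,0,0,0,0],[0,0,0,0,0,0,0],[0,0,0,0,0,0,0]]]'
```

```text
clock: 8.93
tcp_pos: [0.6685, -0.0289, 0.0169]
tool_rot: [[-1.0, -0.0, 0.002], [-0.0, 1.0, 0.0], [-0.002, 0.0, -1.0]]
contact_force: [-1.2, 0.7, 8.9]
grip_width: 0.0479
grasp_force: 60.1
```

```bash
python3 -m crank '[[[0,0,-1,0,0,0,0],[0,0,-3,0,0,0,0],[0,0,-4,0,0,0,0],[0,0,-3.3,0,0,0,0],[1.83,3.25,0,0,0,0,0],[1.83,3.25,0,0,0,0,0],[1.83,3.25,0,0,0,0,0],[1.83,3.25,0,0,0,0,0],[1.83,3.25,0,0,0,0,0],[1.83,3.25,0,0,0,0,0],[1.83,3.25,0,0,0,0,0],[1.83,3.25,0,0,0,0,0],[0,0,0,0,0,0,0],[0,0,0,0,0,0,0]]]'
```

```text
clock: 10.1
tcp_pos: [0.5202, 0.2332, 0.1293]
tool_rot: [[-1.0, -0.004, 0.001], [-0.004, 1.0, 0.001], [-0.001, 0.001, -1.0]]
contact_force: [0.1, -1.9, -0.3]
grip_width: 0.048
grasp_force: 61.9
```

```bash
python3 -m crank '[[[-0.2,-0.1,3.5,0,0,0,0],[0,0,3.5,0,0,0,0],[0,0,2.2,0,0,0,0],[0,0,1,0,0,0,0],[0,0,0.5,0,0,0,0],[0,0,0,0,0,0,0],[0,0,0,0,0,0,0]]]'; python3 -m crank '[[[0,0,0,0,0,0,1],[0,0,0,0,0,0,1],[0,0,0,0,0,0,1],[0,0,0,0,0,0,1],[0,0,0,0,0,0,1],[0,0,0,0,0,0,1],[0,0,-2,0,0,0,1],[0,0,-4,0,0,0,1],[0,0,-4,0,0,0,1],[0,0,-4,0,0,0,1],[0,0,-4,0,0,0,1],[0,0,-4,0,0,0,1],[0,0,0,0,0,0,1],[0,0,0,0,0,0,1]]]'
python3 look.py l2
```

```text
clock: 10.68
tcp_pos: [0.5228, 0.2282, 0.0234]
tool_rot: [[-1.0, 0.001, -0.002], [0.001, 1.0, -0.001], [0.002, -0.001, -1.0]]
contact_force: [-14.2, -7.6, 28.5]
grip_width: 0.0478
grasp_force: 77.0
clock: 11.85
tcp_pos: [0.5239, 0.2303, 0.2435]
tool_rot: [[-1.0, -0.0, 0.003], [-0.0, 1.0, 0.002], [-0.003, 0.002, -1.0]]
contact_force: [-0.8, 0.6, -0.6]
grip_width: 0.0853
grasp_force: 0.0
t 11.85 p [0.5239 0.2303 0.2435] R [[-1.0, -0.0, 0.003], [-0.0, 1.0, 0.002], [-0.003, 0.002, -1.0]] F [-0.8  0.6 -0.6] w 0.0853 g 0.0
red 1063 [302, 152, 39, 37] mat [0.523  0.2306] tray [0.0388 0.059 ]
red 1017 [199, 156, 35, 40] mat [0.5297 0.1029] tray [ 0.0401 -0.0674]
red 1290 [104, 180, 43, 38] mat [ 0.5589 -0.0134] tray [ 0.0641 -0.1835]
red 1352 [18, 199, 47, 37] mat [ 0.5834 -0.1247] tray [ 0.0836 -0.2944]
red 1179 [29, 255, 44, 35] mat [ 0.6622 -0.1334] tray [ 0.161  -0.3064]
side 84 [278, 187, 11, 10] [ 0.653 -0.128]
side 117 [296, 192, 15, 10] [ 0.582 -0.114]
side 139 [294, 211, 16, 11] [ 0.558 -0.011]
side 181 [291, 234, 17, 14] [0.534 0.095]
side 231 [278, 264, 19, 16] [0.529 0.215]
```

Both placed. Next ball D at (0.660,-0.126), for dimple 2.

```bash
python3 -m crank '[[[-1.36,-3.56,0,0,0,0,1],[-1.36,-3.56,0,0,0,0,1],[-1.36,-3.56,0,0,0,0,1],[-1.36,-3.56,0,0,0,0,1],[-1.36,-3.56,0,0,0,0,1],[-1.36,-3.56,0,0,0,0,1],[-1.36,-3.56,0,0,0,0,1],[-1.36,-3.56,0,0,0,0,1],[-1.36,-3.56,0,0,0,0,1],[-1.36,-3.56,0,0,0,0,1],[0,0,4,0,0,0,1],[0,0,4,0,0,0,1],[0,0,4,0,0,0,1],[0,0,4,0,0,0,1],[0,0,3,0,0,0,1],[0,0,2,0,0,0,1],[0,0,1.1,0,0,0,1],[0,0,0.5,0,0,0,1],[0,0,0,0,0,0,1]]]' && python3 -m crank '[[[0,0,0,0,0,0,0],[0,0,0,0,0,0,0],[0,0,0,0,0,0,0],[0,0,0,0,0,0,0],[0,0,0,0,0,0,0],[0,0,0,0,0,0,0]]]'
```

```text
clock: 13.53
tcp_pos: [0.6585, -0.1261, 0.0141]
tool_rot: [[-1.0, -0.0, -0.002], [-0.0, 1.0, 0.0], [0.002, 0.0, -1.0]]
contact_force: [0.6, 0.6, 0.1]
grip_width: 0.0857
grasp_force: 0.0
clock: 14.03
tcp_pos: [0.6601, -0.1259, 0.0169]
tool_rot: [[-1.0, -0.0, 0.002], [-0.0, 1.0, 0.0], [-0.002, 0.0, -1.0]]
contact_force: [-1.0, 1.5, 8.7]
grip_width: 0.048
grasp_force: 60.1
```

```bash
python3 -m crank '[[[0,0,-1,0,0,0,0],[0,0,-3,0,0,0,0],[0,0,-4,0,0,0,0],[0,0,-3.3,0,0,0,0],[1.96,3.22,0,0,0,0,0],[1.96,3.22,0,0,0,0,0],[1.96,3.22,0,0,0,0,0],[1.96,3.22,0,0,0,0,0],[1.96,3.22,0,0,0,0,0],[1.96,3.22,0,0,0,0,0],[1.96,3.22,0,0,0,0,0],[1.96,3.22,0,0,0,0,0],[1.96,3.22,0,0,0,0,0],[1.96,3.22,0,0,0,0,0],[1.96,3.22,0,0,0,0,0],[0,0,0,0,0,0,0],[0,0,0,0,0,0,0]]]'
```

```text
clock: 15.45
tcp_pos: [0.4426, 0.2302, 0.1292]
tool_rot: [[-1.0, -0.004, 0.001], [-0.004, 1.0, 0.001], [-0.001, 0.001, -1.0]]
contact_force: [-0.3, -0.4, -0.8]
grip_width: 0.0477
grasp_force: 62.0
```

```bash
python3 -m crank '[[[-0.2,0,3.5,0,0,0,0],[0,0,3.5,0,0,0,0],[0,0,2.2,0,0,0,0],[0,0,0.9,0,0,0,0],[0,0,0.3,0,0,0,0],[0,0,0,0,0,0,0],[0,0,0,0,0,0,0]]]'; python3 -m crank '[[[0,0,0,0,0,0,0.8],[0,0,0,0,0,0,0.8],[0,0,0,0,0,0,0.8],[0,0,0,0,0,0,0.8],[0,0,0,0,0,0,0.8],[0,0,-2,0,0,0,0.8],[0,0,-4,0,0,0,0.8],[0,0,-4,0,0,0,0.8],[0,0,-4,0,0,0,1],[0,0,-4,0,0,0,1],[0,0,-4,0,0,0,1],[0,0,0,0,0,0,1],[0,0,0,0,0,0,1]]]'
python3 look.py l3
```

```text
clock: 16.03
tcp_pos: [0.4464, 0.228, 0.0256]
tool_rot: [[-1.0, 0.001, 0.001], [0.001, 1.0, 0.001], [-0.001, 0.001, -1.0]]
contact_force: [-0.1, 0.3, -1.2]
grip_width: 0.0473
grasp_force: 62.1
clock: 17.12
tcp_pos: [0.4461, 0.2286, 0.2463]
tool_rot: [[-1.0, -0.001, 0.003], [-0.001, 1.0, 0.003], [-0.003, 0.003, -1.0]]
contact_force: [-0.4, 0.5, -0.7]
grip_width: 0.0853
grasp_force: 0.0
t 17.12 p [0.4461 0.2286 0.2463] R [[-1.0, -0.001, 0.003], [-0.001, 1.0, 0.003], [-0.003, 0.003, -1.0]] F [-0.4  0.5 -0.7] w 0.0853 g 0.0
red 1095 [300, 151, 39, 35] mat [0.4432 0.2266] tray [-0.041   0.0585]
red 1059 [303, 214, 38, 36] mat [0.5268 0.2297] tray [0.0417 0.058 ]
red 862 [208, 218, 38, 34] mat [0.531  0.1059] tray [ 0.0406 -0.0644]
red 1092 [119, 238, 40, 35] mat [ 0.5605 -0.0139] tray [ 0.0648 -0.184 ]
red 1140 [39, 255, 43, 34] mat [ 0.5853 -0.1246] tray [ 0.0845 -0.2944]
side 63 [296, 192, 10, 10] [ 0.59  -0.112]
side 140 [294, 211, 16, 11] [ 0.558 -0.011]
side 178 [291, 234, 18, 14] [0.533 0.095]
side 225 [278, 265, 19, 15] [0.528 0.219]
side 216 [311, 268, 19, 15] [0.448 0.211]
side 17 [314, 286, 11, 3] [0.436 0.269]
```

Next ball C at (0.583,-0.119), for dimple 0.

```bash
python3 -m crank '[[[-1.37,-3.48,0,0,0,0,1],[-1.37,-3.48,0,0,0,0,1],[-1.37,-3.48,0,0,0,0,1],[-1.37,-3.48,0,0,0,0,1],[-1.37,-3.48,0,0,0,0,1],[-1.37,-3.48,0,0,0,0,1],[-1.37,-3.48,0,0,0,0,1],[-1.37,-3.48,0,0,0,0,1],[-1.37,-3.48,0,0,0,0,1],[-1.37,-3.48,0,0,0,0,1],[0,0,4,0,0,0,1],[0,0,4,0,0,0,1],[0,0,4,0,0,0,1],[0,0,4,0,0,0,1],[0,0,3,0,0,0,1],[0,0,2,0,0,0,1],[0,0,1.3,0,0,0,1],[0,0,0.5,0,0,0,1],[0,0,0,0,0,0,1]]]' && python3 -m crank '[[[0,0,0,0,0,0,0],[0,0,0,0,0,0,0],[0,0,0,0,0,0,0],[0,0,0,0,0,0,0],[0,0,0,0,0,0,0],[0,0,0,0,0,0,0],[0,0,-1,0,0,0,0],[0,0,-3,0,0,0,0],[0,0,-4,0,0,0,0],[0,0,-3.3,0,0,0,0]]]'
```

```text
clock: 18.8
tcp_pos: [0.5818, -0.12, 0.0151]
tool_rot: [[-1.0, 0.0, -0.002], [0.0, 1.0, 0.0], [0.002, 0.0, -1.0]]
contact_force: [0.5, 0.4, -0.3]
grip_width: 0.0856
grasp_force: 0.0
clock: 19.63
tcp_pos: [0.5824, -0.1202, 0.1322]
tool_rot: [[-1.0, 0.0, 0.001], [0.0, 1.0, -0.0], [-0.001, -0.0, -1.0]]
contact_force: [0.3, 0.2, -0.4]
grip_width: 0.0478
grasp_force: 61.9
```

```bash
python3 -m crank '[[[1.88,3.26,0,0,0,0,0],[1.88,3.26,0,0,0,0,0],[1.88,3.26,0,0,0,0,0],[1.88,3.26,0,0,0,0,0],[1.88,3.26,0,0,0,0,0],[1.88,3.26,0,0,0,0,0],[1.88,3.26,0,0,0,0,0],[0,0,0,0,0,0,0],[0,0,0,0,0,0,0],[0,0,0,0,0,0,0]]]'
```

```text
clock: 20.47
tcp_pos: [0.4513, 0.1082, 0.1301]
tool_rot: [[-1.0, -0.001, 0.001], [-0.001, 1.0, 0.0], [-0.001, 0.0, -1.0]]
contact_force: [-0.3, -0.6, -0.7]
grip_width: 0.0475
grasp_force: 61.9
```

```bash
python3 -m crank '[[[0.1,0,3.5,0,0,0,0],[0,0,3.5,0,0,0,0],[0,0,2.2,0,0,0,0],[0,0,1,0,0,0,0],[0,0,0.3,0,0,0,0],[0,0,0,0,0,0,0],[0,0,0,0,0,0,0]]]'; python3 -m crank '[[[0,0,0,0,0,0,1],[0,0,0,0,0,0,1],[0,0,0,0,0,0,1],[0,0,0,0,0,0,1],[0,0,0,0,0,0,1],[0,0,-2,0,0,0,1],[0,0,-4,0,0,0,1],[0,0,-4,0,0,0,1],[0,0,-4,0,0,0,1],[0,0,-4,0,0,0,1],[0,0,-4,0,0,0,1],[0,0,0,0,0,0,1],[0,0,0,0,0,0,1]]]'
python3 look.py l4
```

```text
clock: 21.05
tcp_pos: [0.4508, 0.1076, 0.0252]
tool_rot: [[-1.0, 0.001, 0.001], [0.001, 1.0, 0.0], [-0.001, 0.0, -1.0]]
contact_force: [0.2, -0.1, -0.5]
grip_width: 0.0477
grasp_force: 62.3
clock: 22.13
tcp_pos: [0.4506, 0.1088, 0.2461]
tool_rot: [[-1.0, -0.001, 0.003], [-0.001, 1.0, 0.002], [-0.003, 0.002, -1.0]]
contact_force: [1.1, 0.3, -0.8]
grip_width: 0.0856
grasp_force: 0.0
t 22.13 p [0.4506 0.1088 0.2461] R [[-1.0, -0.001, 0.003], [-0.001, 1.0, 0.002], [-0.003, 0.002, -1.0]] F [ 1.1  0.3 -0.8] w 0.0856 g 0.0
red 1107 [405, 148, 36, 40] mat [0.4471 0.2327] tray [-0.0369  0.0629]
red 1114 [299, 152, 40, 38] mat [0.4508 0.1061] tray [-0.0385 -0.0622]
red 949 [400, 210, 36, 36] mat [0.5257 0.234 ] tray [0.0408 0.0609]
red 1067 [303, 214, 38, 37] mat [0.532  0.1098] tray [ 0.0418 -0.062 ]
red 527 [212, 234, 37, 34] mat [ 0.5585 -0.0114] tray [ 0.0629 -0.1828]
side 139 [294, 211, 16, 11] [ 0.558 -0.011]
side 184 [292, 234, 16, 14] [0.533 0.095]
side 174 [321, 237, 16, 14] [0.455 0.09 ]
side 18 [324, 253, 11, 3] [0.439 0.153]
side 225 [278, 265, 19, 15] [0.528 0.219]
side 214 [310, 269, 20, 14] [0.448 0.214]
side 16 [315, 287, 10, 2] [0.434 0.271]
```

```bash
python3 -m crank '[[[-2.7,-3,0,0,0,0,1],[-2.7,-3,0,0,0,0,1],[-2.7,-3,0,0,0,0,1],[-2.7,-3,0,0,0,0,1],[0,0,0,0,0,0.1177,1],[0,0,0,0,0,0.1177,1],[0,0,0,0,0,0.1177,1],[0,0,0,0,0,0.1177,1],[0,0,0,0,0,0.1177,1],[0,0,0,0,0,0.1177,1],[0,0,0,0,0,0.1177,1],[0,0,0,0,0,0.1177,1],[0,0,0,0,0,0.1177,1],[0,0,0,0,0,0.1177,1],[0,0,0,0,0,0.1177,1],[0,0,0,0,0,0.1177,1],[0,0,0,0,0,0.1177,1],[0,0,0,0,0,0,1],[0,0,0,0,0,0,1]]]'; python3 look.py l5
```

```text
clock: 23.82
tcp_pos: [0.5575, -0.0119, 0.243]
tool_rot: [[-0.044, 0.999, -0.002], [0.999, 0.044, -0.001], [-0.001, -0.002, -1.0]]
contact_force: [0.5, -0.5, -0.7]
grip_width: 0.0856
grasp_force: 0.0
t 23.82 p [ 0.5575 -0.0119  0.243 ] R [[-0.044, 0.999, -0.002], [0.999, 0.044, -0.001], [-0.001, -0.002, -1.0]] F [ 0.5 -0.5 -0.7] w 0.0856 g 0.0
red 1434 [204, 37, 40, 47] mat [0.446  0.1093] tray [-0.0412 -0.0595]
red 1426 [278, 37, 43, 44] mat [0.5283 0.1144] tray [ 0.0403 -0.0579]
red 1250 [302, 152, 40, 40] mat [ 0.5583 -0.0095] tray [ 0.0647 -0.1816]
side 152 [294, 210, 16, 12] [ 0.559 -0.016]
side 180 [291, 234, 17, 14] [0.534 0.095]
side 174 [321, 237, 17, 13] [0.453 0.09 ]
side 16 [324, 254, 10, 2] [0.44  0.157]
side 227 [278, 265, 19, 15] [0.528 0.219]
side 212 [310, 269, 20, 14] [0.448 0.214]
side 15 [315, 287, 10, 2] [0.434 0.271]
```

```bash
python3 -m crank '[[[0,0,4,0,0,0,1],[0,0,4,0,0,0,1],[0,0,4,0,0,0,1],[0,0,4,0,0,0,1],[0,0,3,0,0,0,1],[0,0,2,0,0,0,1],[0,0,1.1,0,0,0,1],[0,0,0.5,0,0,0,1],[0,0,0,0,0,0,1],[0,0,0,0,0,0,0],[0,0,0,0,0,0,0],[0,0,0,0,0,0,0],[0,0,0,0,0,0,0],[0,0,0,0,0,0,0],[0,0,0,0,0,0,0],[0,0,-1,0,0,0,0],[0,0,-3,0,0,0,0],[0,0,-4,0,0,0,0],[0,0,-3.3,0,0,0,0],[0,0,0,0,0,0,0]]]'
```

```text
clock: 25.58
tcp_pos: [0.5602, -0.0123, 0.1375]
tool_rot: [[-0.04, 0.999, 0.007], [0.999, 0.04, 0.001], [0.0, 0.007, -1.0]]
contact_force: [1.1, -0.5, -0.6]
grip_width: 0.0477
grasp_force: 62.0
```

```bash
python3 -m crank '[[[3.7,-0.54,0,0,0,0,0],[3.7,-0.54,0,0,0,0,0],[3.7,-0.54,0,0,0,0,0],[3.7,-0.54,0,0,0,0,0],[3.7,-0.54,0,0,0,0,0],[0,0,0,0,0,0,0],[0,0,0,0,0,0,0],[0,0,0,0,0,0,0]]]'
```

```text
clock: 26.25
tcp_pos: [0.5234, 0.1718, 0.1319]
tool_rot: [[-0.041, 0.999, 0.001], [0.999, 0.041, -0.0], [-0.0, 0.001, -1.0]]
contact_force: [-0.1, -0.3, -0.9]
grip_width: 0.048
grasp_force: 62.0
```

```bash
python3 -m crank '[[[0,0.1,3.5,0,0,0,0],[0,0,3.5,0,0,0,0],[0,0,2.4,0,0,0,0],[0,0,1,0,0,0,0],[0,0,0.3,0,0,0,0],[0,0,0,0,0,0,0],[0,0,0,0,0,0,0]]]'; python3 -m crank '[[[0,0,0,0,0,0,1],[0,0,0,0,0,0,1],[0,0,0,0,0,0,1],[0,0,0,0,0,0,1],[0,0,0,0,0,0,1],[0,0,-2,0,0,0,1],[0,0,-4,0,0,0,1],[0,0,-4,0,0,0,1],[0,0,-4,0,0,0,1],[0,0,-4,0,0,0,1],[0,0,-4,0,0,0,1],[0,0,0,0,0,0,1],[0,0,0,0,0,0,1]]]'
python3 look.py l6
```

```text
clock: 26.83
tcp_pos: [0.5251, 0.1708, 0.0252]
tool_rot: [[-0.039, 0.999, 0.001], [0.999, 0.039, -0.0], [-0.0, 0.001, -1.0]]
contact_force: [-0.3, -2.4, 1.1]
grip_width: 0.0475
grasp_force: 63.2
clock: 27.92
tcp_pos: [0.525, 0.1725, 0.2461]
tool_rot: [[-0.042, 0.999, 0.003], [0.999, 0.042, 0.002], [0.002, 0.003, -1.0]]
contact_force: [-0.6, 0.8, -0.9]
grip_width: 0.0852
grasp_force: 0.0
t 27.92 p [0.525  0.1725 0.2461] R [[-0.042, 0.999, 0.003], [0.999, 0.042, 0.002], [0.002, 0.003, -1.0]] F [-0.6  0.8 -0.9] w 0.0852 g 0.0
red 1272 [232, 104, 39, 42] mat [0.4424 0.2274] tray [-0.0401  0.0593]
red 1343 [301, 104, 41, 41] mat [0.524  0.2313] tray [0.0406 0.0598]
red 1195 [302, 158, 39, 39] mat [0.5265 0.1682] tray [ 0.0405 -0.0027]
red 1036 [303, 205, 38, 38] mat [0.5296 0.1072] tray [ 0.041 -0.063]
red 1066 [240, 207, 39, 36] mat [0.4494 0.1026] tray [-0.0385 -0.0642]
side 366 [285, 234, 24, 27] [0.54  0.097]
side 178 [320, 238, 18, 13] [0.454 0.094]
side 18 [324, 253, 11, 3] [0.439 0.153]
side 242 [278, 264, 22, 16] [0.525 0.215]
side 210 [310, 269, 20, 14] [0.448 0.214]
side 17 [314, 286, 11, 3] [0.436 0.269]
```

View pics/l6.png

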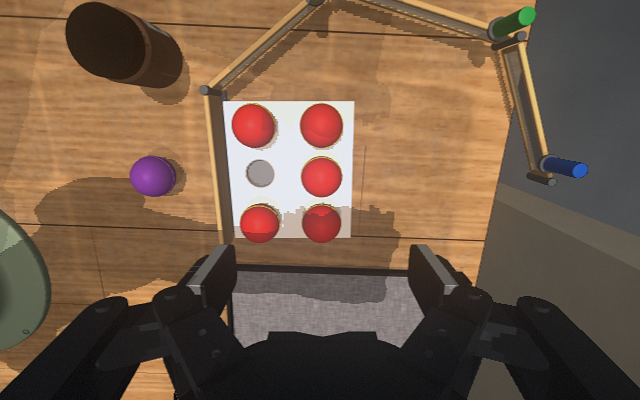

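All five balls sit in dimples (one dimple empty at (260,173)). The green post is at (512,24) and the blue at (562,168), near the wall. Now I'll measure the fence angles and check whether leaf 3 clears the mat's tall far rim.

```bash
cat > fence.py <<'E'
from h import *
T=np.array([.4859,.170]);A0=np.radians(2.44)
def rot(a):return np.array([[np.cos(a),-np.sin(a)],[np.sin(a),np.cos(a)]])
H1=T+rot(A0)@[-.085,.098]
def u(a):return np.array([np.cos(a),np.sin(a)])
def fk(q):
    a1=A0+q[0];H2=H1+.172*u(a1);a2=a1+q[1]-np.pi/2;H3=H2+.196*u(a2);a3=a2+q[2]-np.pi/2
    return dict(H1=H1,g1=H1+.148*u(a1),H2=H2,g2=H2+.172*u(a2),H3=H3,g3=H3+.142*u(a3),end=H3+.166*u(a3),ang=np.degrees([a1,a2,a3]))
def ik(g1,g2,g3):
    w=lambda x:(x+np.pi)%(2*np.pi)-np.pi
    a1=np.arctan2(*(g1-H1)[::-1]);H2=H1+.172*u(a1);a2=np.arctan2(*(g2-H2)[::-1]);H3=H2+.196*u(a2);a3=np.arctan2(*(g3-H3)[::-1])
    return [w(a1-A0),w(a2-a1+np.pi/2),w(a3-a2+np.pi/2)],[np.linalg.norm(g1-H1)-.148,np.linalg.norm(g2-H2)-.172,np.linalg.norm(g3-H3)-.142]
E
python3 - <<'E'
from fence import *
C=cal('wrist')
g2,g3=onz(C,(533,15),.09)[:2],onz(C,(580,171),.09)[:2]
print('wrist tops g2,g3',g2,g3,'bases z46',onz(C,(497,33),.046),onz(C,(546,163),.046))
S,D=cal('scene'),cal('side')
P=[tri(S,a,D,b)[0] for a,b in(((301.5,114.9),(272.5,300.7)),((356,117),(196.2,278.7)),((388.5,139.5),(190.9,235.4)))];print(P)
for G in ((P[0][:2],P[1][:2],P[2][:2]),(np.array([.511,.357]),g2,g3)):
    q,r=ik(*G);print('q',np.round(q,3),np.degrees(q).round(1),'len err',np.round(r,4)); 
    f=fk(q);print({k:v.round(3) for k,v in f.items()})
    f=fk([0]+list(q[1:]));print('home1',{k:v.round(3) for k,v in f.items()})
# mat corners: side image
for p,z in(((243,225),.03),((243,225),.012),((243,225),0),((362,237),.012)): print('mat corner',z,onz(D,p,z).round(3))
print('l6 corner',onz(C,(411,270),.03).round(3),onz(C,(411,270),.012).round(3))
im=cv2.imread('pics/side0.png')[165:305,165:385];cv2.imwrite('pics/c6.png',cv2.resize(im,(792,504),interpolation=cv2.INTER_CUBIC))
E
```

```text
wrist tops g2,g3 [0.69983751 0.33127723] [0.77924322 0.19891129] bases z46 [0.69521847 0.32752275 0.046     ] [0.77815168 0.19929608 0.046     ]
[array([0.5102, 0.3563, 0.0721]), array([0.6976, 0.3294, 0.0672]), array([0.7827, 0.1968, 0.0746])]
q [0.639 0.636 0.712] [36.6 36.4 40.8] len err [-0.002   0.0007 -0.0006]
{'H1': array([0.397, 0.264]), 'g1': array([0.512, 0.358]), 'H2': array([0.53 , 0.373]), 'g2': array([0.697, 0.33 ]), 'H3': array([0.72 , 0.324]), 'g3': array([0.783, 0.196]), 'end': array([0.794, 0.175]), 'ang': array([ 39.056, -14.505, -63.728])}
home1 {'H1': array([0.397, 0.264]), 'g1': array([0.545, 0.271]), 'H2': array([0.569, 0.272]), 'g2': array([0.677, 0.138]), 'H3': array([0.692, 0.119]), 'g3': array([ 0.666, -0.021]), 'end': array([ 0.662, -0.044]), 'ang': array([   2.44 ,  -51.121, -100.343])}
q [0.639 0.649 0.671] [36.6 37.2 38.4] len err [-0.0009  0.0025 -0.0019]
{'H1': array([0.397, 0.264]), 'g1': array([0.512, 0.358]), 'H2': array([0.53 , 0.373]), 'g2': array([0.697, 0.332]), 'H3': array([0.721, 0.326]), 'g3': array([0.78 , 0.197]), 'end': array([0.79 , 0.175]), 'ang': array([ 39.071, -13.733, -65.31 ])}
home1 {'H1': array([0.397, 0.264]), 'g1': array([0.545, 0.271]), 'H2': array([0.569, 0.272]), 'g2': array([0.678, 0.139]), 'H3': array([0.694, 0.121]), 'g3': array([ 0.664, -0.018]), 'end': array([ 0.659, -0.042]), 'ang': array([   2.44 ,  -50.364, -101.94 ])}
mat corner 0.03 [0.707 0.065 0.03 ]
mat corner 0.012 [0.719 0.042 0.012]
mat corner 0 [0.727 0.026 0.   ]
mat corner 0.012 [0.375 0.02  0.012]
l6 corner [0.649 0.048 0.03 ] [0.655 0.038 0.012]
```

View pics/c6.png

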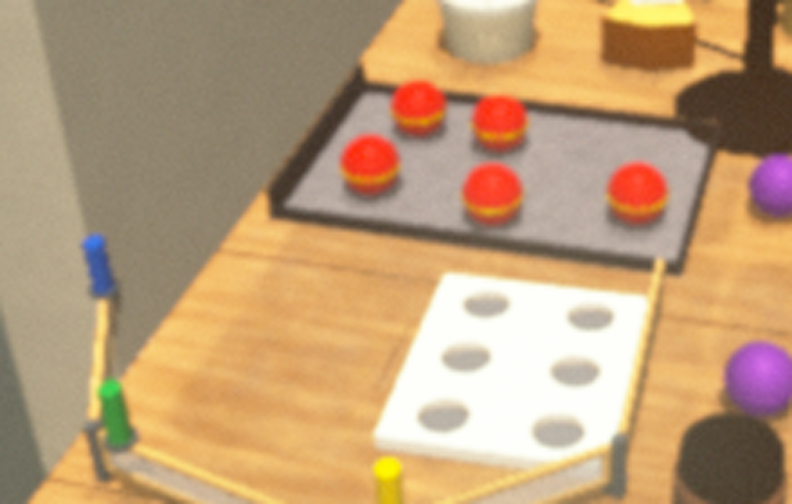

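```bash
python3 -m crank '[[[-2.1,2.6,0,0,0,0,1],[-2.1,2.6,0,0,0,0,1],[-2.1,2.6,0,0,0,0,1],[-2.1,2.6,0,0,0,0,1],[-2.1,2.6,0,0,0,0,1],[0,0,0,0,0,0,1],[0,0,0,0,0,0,1],[0,0,0,0,0,0,1]]]'
python3 - <<'E'
from h import *
st(); img('wrist','w7.png')
E
```

```text
clock: 28.68
tcp_pos: [0.6579, 0.0724, 0.2429]
tool_rot: [[-0.04, 0.999, -0.002], [0.999, 0.04, -0.0], [-0.0, -0.002, -1.0]]
contact_force: [0.3, 1.0, -0.0]
grip_width: 0.0853
grasp_force: 0.0
t 28.68 p [0.6579 0.0724 0.2429] R [[-0.04, 0.999, -0.002], [0.999, 0.04, -0.0], [-0.0, -0.002, -1.0]] F [ 0.3  1.  -0. ] w 0.0853 g 0.0
```

View pics/w7.png

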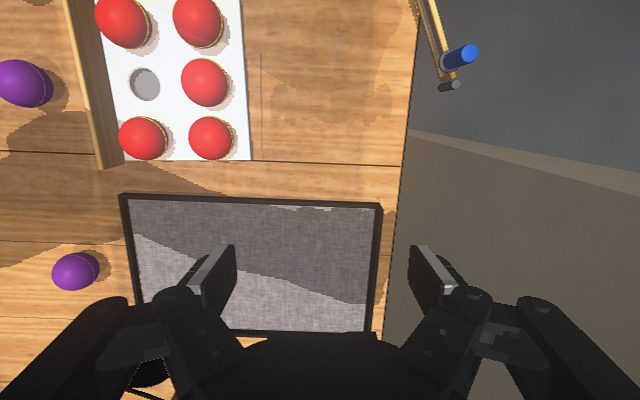

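The view shows the mat's far-left corner at (380,205), leaf 3's tip and blue post near (449,86) and (455,60) overhanging the table edge, and a wall with a vertical edge running from (408,130) toward (640,185). I'll place the wall and rim relative to leaf 3's swing.

Run:
```python
from fence import *
W,S,D=cal('wrist'),cal('scene'),cal('side')
print('tip top z46',onz(W,(449,86),.046).round(4),'blue top',onz(W,(468,53),.09).round(4),'blue base',onz(W,(446,62),.046).round(4))
print('rim corner top .03',onz(W,(382,204),.03).round(4),'rim left-near .012',onz(W,(121,194),.012).round(4),'other side',onz(D,(241.4,216.4),.03).round(4),onz(D,(241.4,224.7),0).round(4))
print('table edge',onz(W,(404,160),0).round(3),onz(W,(417,20),0).round(3))
for p in((449,86),): print('tip r',np.linalg.norm(onz(W,p,.046)[:2]-H1))
for z in(.03,): print('rim r',np.linalg.norm(onz(W,(382,204),z)[:2]-H1))
# wall vertical edge: plane from wrist azimuth
o,d1=ray(W,(640,185));_,d2=ray(W,(408,130));print('az',np.degrees(np.arctan2(d1[1],d1[0])),np.degrees(np.arctan2(d2[1],d2[0])))
n=np.array([-d1[1],d1[0],0])
im=cv2.cvtColor(cv2.imread('pics/scene0.png'),cv2.COLOR_BGR2GRAY).astype(int)
for v in(20,60,100,140,160,175):
    row=cv2.GaussianBlur(im[v:v+1].astype(np.uint8),(5,1),0)[0].astype(int);x=395+np.argmax(np.abs(np.diff(row[395:480])))
    os,ds=ray(S,(x,v));k=n@(o-os)/(n@ds);print(v,x,(os+k*ds).round(3))
```

```text
tip top z46 [0.7886 0.1766 0.046 ] blue top [0.7831 0.2002 0.09  ] blue base [0.7818 0.1995 0.046 ]
rim corner top .03 [0.7349 0.0391 0.03  ] rim left-near .012 [0.4023 0.0331 0.012 ] other side [0.7287 0.0257 0.03  ] [0.7323 0.0258 0.    ]
table edge [0.764 0.09  0.   ] [0.76  0.249 0.   ]
tip r 0.40151082410930156
rim r 0.40618753140786856
az -10.123262601627031 -9.232472321897218
20 450 [0.859 0.109 0.534]
60 441 [0.859 0.109 0.422]
100 396 [0.761 0.127 0.288]
140 422 [0.857 0.11  0.142]
160 417 [0.856 0.11  0.055]
175 460 [ 1.006  0.083 -0.005]
```

The wall edge is at (0.858, 0.11), clear of the swing. The tip may just graze the 30 mm rim, so I'll push slowly and watch the force. First, move above the yellow post to cage it.

```bash
python3 -m crank '[[[3.64,-1.68,0,0,0,0,1],[3.64,-1.68,0,0,0,0,1],[3.64,-1.68,0,0,0,0,1],[3.64,-1.68,0,0,0,0,1],[3.64,-1.68,0,0,0,0,1],[3.64,-1.68,0,0,0,0,1],[3.64,-1.68,0,0,0,0,1],[3.64,-1.68,0,0,0,0,0.4],[0,0,0,0,0,0.124,0.4],[0,0,0,0,0,0.124,0.4],[0,0,0,0,0,0.124,0.4],[0,0,0,0,0,0.124,0.4],[0,0,0,0,0,0.124,0.4],[0,0,0,0,0,0.124,0.4],[0,0,0,0,0,0.124,0.4],[0,0,0,0,0,0.124,0.4],[0,0,0,0,0,0.124,0.4],[0,0,0,0,0,0.124,0.4],[0,0,0,0,0,0,0.4],[0,0,0,0,0,0,0.4]]]'
cat >> fence.py <<'E'
def rows(targets):  # world displacements between targets -> tool cm
    s=env.get_state();R=np.array(s['tool_rot']);p=np.array(s['tcp_pos'])
    for t in targets:
        t=np.array(t,float);print('to',t.round(4),'tool cm',(R.T@(t-p)*100).round(2));p=t
E
python3 - <<'E'
from fence import *
s=st();print(np.round(s['q'],1))
C,im=img('wrist','w8.png')
for a,c,b in blobs(im,(20,180,120),(32,255,255),60)[0]: print('yel',a,c,b,np.round(onz(C,c,.09),4),np.round(onz(C,c,.075),4))
f=fk([.639,.64,.69])
rows([[*f['g1'],.243],[*f['g1'],.07]])
E
```

```text
clock: 30.4
tcp_pos: [0.5115, 0.3585, 0.2439]
tool_rot: [[0.93, 0.368, -0.0], [0.368, -0.93, -0.0], [-0.001, 0.0, -1.0]]
contact_force: [0.8, -0.4, 0.6]
grip_width: 0.0343
grasp_force: 0.0
t 30.4 p [0.5115 0.3585 0.2439] R [[0.93, 0.368, -0.0], [0.368, -0.93, -0.0], [-0.001, 0.0, -1.0]] F [ 0.8 -0.4  0.6] w 0.0343 g 0.0
[-78.5  50.6  70.5  93.8 -49.7  72.6 -66.5]
yel 245 [324.5 183.1] [318, 172, 14, 22] [0.5168 0.3581 0.09  ] [0.5135 0.3566 0.075 ]
to [0.5117 0.3575 0.243 ] tool cm [-0.03  0.08  0.11]
to [0.5117 0.3575 0.07  ] tool cm [1.00e-02 0.00e+00 1.73e+01]
```

View pics/w8.png

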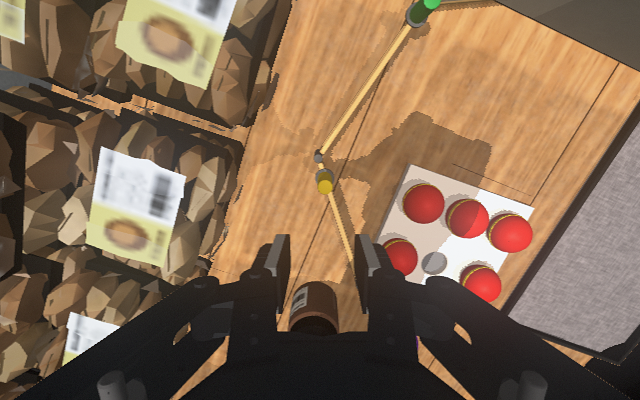

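The yellow post at (324,183) lies centred between the fingers, and the bread bags stay to the left of the gripper. Lowering the cage over the post.

```bash
python3 -m crank '[[[0,0,4,0,0,0,0.4],[0,0,4,0,0,0,0.4],[0,0.05,3,0,0,0,0.4],[0,0,2,0,0,0,0.4],[0,0,1.5,0,0,0,0.4],[0,0,1.5,0,0,0,0.4],[0,0,1.3,0,0,0,0.4],[0,0,0,0,0,0,0.4],[0,0,0,0,0,0,0.4]]]'
python3 - <<'E'
from fence import *
s=st();print(np.round(s['q'],1))
c=[H1+.148*u(A0+a) for a in np.radians([36.6,31,25,19,13,7,2,0,-2])]
d=np.diff([np.array([*x,.07]) for x in c],axis=0)
R=np.array(s['tool_rot']);print((d@R*100).round(2))
E
```

```text
clock: 31.2
tcp_pos: [0.5127, 0.3574, 0.0715]
tool_rot: [[0.932, 0.364, 0.0], [0.364, -0.932, -0.0], [0.0, 0.0, -1.0]]
contact_force: [0.2, 0.2, 0.3]
grip_width: 0.0343
grasp_force: 0.0
t 31.2 p [0.5127 0.3574 0.0715] R [[0.932, 0.364, 0.0], [0.364, -0.932, -0.0], [0.0, 0.0, -1.0]] F [0.2 0.2 0.3] w 0.0343 g 0.0
[-74.2  60.7  59.2 100.4 -61.9  58.2 -58.9]
[[ 0.37  1.4   0.  ]
 [ 0.25  1.53  0.  ]
 [ 0.08  1.55  0.  ]
 [-0.08  1.55  0.  ]
 [-0.24  1.53  0.  ]
 [-0.32  1.25  0.  ]
 [-0.16  0.49  0.  ]
 [-0.18  0.49  0.  ]]
```

```bash
python3 -m crank '[[[0.12,0.47,0,0,0,0,0.4],[0.12,0.47,0,0,0,0,0.4],[0.12,0.47,0,0,0,0,0.4],[0.08,0.51,0,0,0,0,0.4],[0.08,0.51,0,0,0,0,0.4],[0.08,0.51,0,0,0,0,0.4],[0.03,0.52,0,0,0,0,0.4],[0.03,0.52,0,0,0,0,0.4],[0.03,0.52,0,0,0,0,0.4],[0,0,0,0,0,0,0.4]]]'; python3 -m crank '[[[-0.03,0.52,0,0,0,0,0.4],[-0.03,0.52,0,0,0,0,0.4],[-0.03,0.52,0,0,0,0,0.4],[0,0,0,0,0,0,0.4]]]'
cat > fl.py <<'E'
import sys
from fence import *
s=st();p=np.array(s['tcp_pos'][:2]);
C,im=img('side',sys.argv[1]+'.png')
for nm,lo,hi in(('yel',(20,180,120),(32,255,255)),('grn',(40,100,40),(85,255,255)),('blu',(105,150,40),(124,255,255))):
    for a,c,b in blobs(im,lo,hi,15)[0]:
        P=onz(C,c,.072)
        if P[1]>-.15 : print(nm,a,c,b,P[:2].round(3))
E
python3 fl.py f1
```

```text
clock: 32.03
tcp_pos: [0.5357, 0.3163, 0.0713]
tool_rot: [[0.932, 0.362, -0.0], [0.362, -0.932, -0.001], [-0.0, 0.001, -1.0]]
contact_force: [0.3, -1.4, 0.3]
grip_width: 0.034
grasp_force: 0.0
clock: 32.37
tcp_pos: [0.5405, 0.3016, 0.0714]
tool_rot: [[0.932, 0.362, -0.0], [0.362, -0.932, -0.001], [-0.0, 0.001, -1.0]]
contact_force: [-0.4, -0.3, 0.4]
grip_width: 0.0343
grasp_force: 0.0
t 32.37 p [0.5405 0.3016 0.0714] R [[0.932, 0.362, -0.0], [0.362, -0.932, -0.001], [-0.0, 0.001, -1.0]] F [-0.4 -0.3  0.4] w 0.0343 g 0.0
grn 93 [216.1 247.9] [212, 240, 9, 17] [0.704 0.224]
blu 40 [230.2 211.8] [228, 206, 5, 13] [0.738 0.069]
```

```bash
python3 -m crank '[[[-0.07,0.51,0,0,0,0,0.4],[-0.08,0.51,0,0,0,0,0.4]]]';python3 -m crank '[[[-0.08,0.51,0,0,0,0,0.4],[-0.1,0.4,0,0,0,0,0.4]]]'; python3 -m crank '[[[-0.1,0.4,0,0,0,0,0.4],[0,0,0,0,0,0,0.4]]]'; python3 fl.py f2
```

```text
clock: 32.58
tcp_pos: [0.5425, 0.2933, 0.0712]
tool_rot: [[0.931, 0.364, -0.0], [0.364, -0.931, 0.0], [0.0, -0.0, -1.0]]
contact_force: [1.1, 3.1, 0.2]
grip_width: 0.0346
grasp_force: 1.3
clock: 32.75
tcp_pos: [0.5443, 0.2833, 0.0713]
tool_rot: [[0.932, 0.363, 0.0], [0.363, -0.932, -0.0], [0.0, 0.0, -1.0]]
contact_force: [0.5, 3.5, -0.6]
grip_width: 0.0342
grasp_force: 1.3
clock: 32.92
tcp_pos: [0.5448, 0.2786, 0.0714]
tool_rot: [[0.932, 0.362, -0.0], [0.362, -0.932, -0.001], [-0.0, 0.001, -1.0]]
contact_force: [0.1, 0.4, 0.1]
grip_width: 0.0343
grasp_force: 0.0
t 32.92 p [0.5448 0.2786 0.0714] R [[0.932, 0.362, -0.0], [0.362, -0.932, -0.001], [-0.0, 0.001, -1.0]] F [0.1 0.4 0.1] w 0.0343 g 0.0
grn 84 [227.8 237.6] [224, 230, 8, 16] [0.694 0.179]
```

```bash
python3 -m crank '[[[-0.1,0.38,0,0,0,0,0.4],[-0.1,0.38,0,0,0,0,0.4],[-0.12,0.36,0,0,0,0,0.4]]]';python3 -m crank '[[[-0.1,0.28,0,0,0,0,0.4],[-0.07,0.2,0,0,0,0,0.4]]]'; python3 -m crank '[[[-0.05,0.15,0,0,0,0,0.4],[-0.05,0.15,0,0,0,0,0.4]]]'
```

```text
clock: 33.22
tcp_pos: [0.5458, 0.2681, 0.0713]
tool_rot: [[0.932, 0.363, 0.0], [0.363, -0.932, 0.0], [0.0, -0.0, -1.0]]
contact_force: [0.6, 3.3, -0.7]
grip_width: 0.0345
grasp_force: 1.2
clock: 33.38
tcp_pos: [0.5459, 0.2627, 0.0713]
tool_rot: [[0.932, 0.363, 0.0], [0.363, -0.932, 0.0], [0.0, -0.0, -1.0]]
contact_force: [1.0, 2.7, 0.6]
grip_width: 0.0337
grasp_force: 1.2
clock: 33.55
tcp_pos: [0.5461, 0.26, 0.0713]
tool_rot: [[0.932, 0.363, 0.0], [0.363, -0.932, 0.0], [0.0, -0.0, -1.0]]
contact_force: [0.6, 3.5, -0.4]
grip_width: 0.034
grasp_force: 1.2
```

```bash
for i in 1 2; do :; done; python3 -m crank '[[[-0.05,0.15,0,0,0,0,0.4],[-0.03,0.1,0,0,0,0,0.4]]]'; python3 -m crank '[[[-0.03,0.1,0,0,0,0,0.4],[-0.03,0.1,0,0,0,0,0.4]]]'; python3 -m crank '[[[-0.03,0.1,0,0,0,0,0.4],[-0.03,0.1,0,0,0,0,0.4]]]'
```

```text
clock: 33.72
tcp_pos: [0.5462, 0.2582, 0.0713]
tool_rot: [[0.932, 0.364, -0.0], [0.364, -0.932, 0.001], [0.0, -0.001, -1.0]]
contact_force: [0.9, 11.3, 0.3]
grip_width: 0.0341
grasp_force: 4.8
clock: 33.88
tcp_pos: [0.5462, 0.2579, 0.0713]
tool_rot: [[0.931, 0.365, -0.0], [0.365, -0.931, 0.004], [0.001, -0.003, -1.0]]
contact_force: [-0.0, 20.2, 0.7]
grip_width: 0.0342
grasp_force: 9.4
clock: 34.05
tcp_pos: [0.5463, 0.2576, 0.0713]
tool_rot: [[0.931, 0.366, -0.001], [0.366, -0.93, 0.006], [0.002, -0.006, -1.0]]
contact_force: [0.3, 29.7, -0.0]
grip_width: 0.0341
grasp_force: 13.8
```

Leaf 1 is firmly against its stop (30 N, no movement). Back off, rise, and go above the green post with the tool turned.

```bash
python3 -m crank '[[[0.1,-0.6,0,0,0,0,0.4],[0,-0.6,0,0,0,0,0.4],[0,0,-2,0,0,0,0.4],[0,0,-4,0,0,0,0.4],[0,0,-4,0,0,0,0.4],[0,0,-4,0,0,0,0.4],[0,0,-3,0,0,0,0.4],[1.53,3.3,0,0,0,0,0.4],[1.53,3.3,0,0,0,0,0.4],[1.53,3.3,0,0,0,0,0.4],[1.53,3.3,0,0,0,0,0.4],[1.53,3.3,0,0,0,0,0.4],[0,0,0,0,0,0,0.4]]]'; python3 -m crank '[[[0,0,0,0,0,-0.119,0.4],[0,0,0,0,0,-0.119,0.4],[0,0,0,0,0,-0.119,0.4],[0,0,0,0,0,-0.119,0.4],[0,0,0,0,0,-0.119,0.4],[0,0,0,0,0,-0.119,0.4],[0,0,0,0,0,-0.119,0.4],[0,0,0,0,0,-0.119,0.4],[0,0,0,0,0,-0.119,0.4],[0,0,0,0,0,-0.119,0.4],[0,0,0,0,0,-0.119,0.4],[0,0,0,0,0,-0.119,0.4],[0,0,0,0,0,-0.119,0.4],[0,0,0,0,0,0,0.4],[0,0,0,0,0,0,0.4]]]'
python3 - <<'E'
from fence import *
s=st();print(np.round(s['q'],1))
C,im=img('wrist','w9.png')
for nm,lo,hi in(('yel',(20,180,120),(32,255,255)),('grn',(40,100,40),(85,255,255)),('blu',(105,150,40),(124,255,255))):
  for a,c,b in blobs(im,lo,hi,40)[0]: print(nm,a,c,b,np.round(onz(C,c,.08),4))
print(fk([0,.64,.69])['g2'])
E
```

```text
clock: 35.13
tcp_pos: [0.677, 0.1313, 0.2413]
tool_rot: [[0.934, 0.356, 0.001], [0.356, -0.934, -0.003], [-0.0, 0.004, -1.0]]
contact_force: [0.4, -0.5, 1.3]
grip_width: 0.0342
grasp_force: 0.0
clock: 36.38
tcp_pos: [0.6742, 0.1385, 0.2413]
tool_rot: [[-0.337, 0.942, -0.0], [0.942, 0.337, -0.0], [-0.0, -0.0, -1.0]]
contact_force: [-0.4, 0.2, -0.1]
grip_width: 0.0339
grasp_force: 0.0
t 36.38 p [0.6742 0.1385 0.2413] R [[-0.337, 0.942, -0.0], [0.942, 0.337, -0.0], [-0.0, -0.0, -1.0]] F [-0.4  0.2 -0.1] w 0.0339 g 0.0
[-41.4  43.7  44.7  82.8 -32.   66.7  27.8]
yel 50 [228.8   1.6] [222, 0, 15, 5] [0.5449 0.2657 0.08  ]
grn 278 [327.5 185. ] [320, 174, 16, 23] [0.6816 0.1404 0.08  ]
[0.67714685 0.13815264]
```

View pics/w9.png

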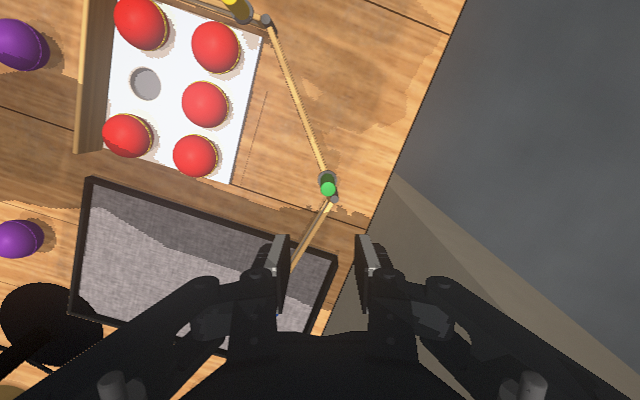

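Leaf 1 is home; the green post is at (327,185), between the fingers. Lower over it.

```bash
python3 -m crank '[[[0,0.25,4,0,0,0,0.4],[0,0.25,4,0,0,0,0.4],[0,0,3,0,0,0,0.4],[0,0,2,0,0,0,0.4],[0,0,1.5,0,0,0,0.4],[0,0,1.5,0,0,0,0.4],[0,0,1,0,0,0,0.4],[0,0,0,0,0,0,0.4],[0,0,0,0,0,0,0.4]]]'
python3 - <<'E'
from fence import *
s=st();print(np.round(s['q'],1))
f=fk([0,.64,.69]);H2=f['H2']
c=[H2+.172*u(A0-np.pi/2+a) for a in np.radians([36.6,31,25,19,13,7,3,0,-2,-4])]
d=np.diff([np.array([*x,.07]) for x in c],axis=0)
R=np.array(s['tool_rot']);print((d@R*100).round(2))
E
```

```text
clock: 37.18
tcp_pos: [0.6793, 0.1405, 0.0717]
tool_rot: [[-0.34, 0.94, 0.0], [0.94, 0.34, -0.0], [-0.0, 0.0, -1.0]]
contact_force: [-0.1, -0.0, 1.3]
grip_width: 0.0342
grasp_force: 0.0
t 37.18 p [0.6793 0.1405 0.0717] R [[-0.34, 0.94, 0.0], [0.94, 0.34, -0.0], [-0.0, 0.0, -1.0]] F [-0.1 -0.   1.3] w 0.0342 g 0.0
[-38.   54.2  37.5  88.2 -39.2  51.3  33.1]
[[-0.47 -1.61 -0.  ]
 [-0.33 -1.77 -0.  ]
 [-0.14 -1.79 -0.  ]
 [ 0.05 -1.8  -0.  ]
 [ 0.23 -1.79 -0.  ]
 [ 0.26 -1.17 -0.  ]
 [ 0.25 -0.87 -0.  ]
 [ 0.19 -0.57 -0.  ]
 [ 0.21 -0.56 -0.  ]]
```

```bash
python3 -m crank '[[[0,0,-0.5,0,0,0,0.4],[-0.15,-0.54,0,0,0,0,0.4],[-0.15,-0.54,0,0,0,0,0.4],[-0.15,-0.54,0,0,0,0,0.4],[-0.11,-0.59,0,0,0,0,0.4],[-0.11,-0.59,0,0,0,0,0.4],[-0.11,-0.59,0,0,0,0,0.4]]]'; python3 -m crank '[[[-0.05,-0.6,0,0,0,0,0.4],[-0.05,-0.6,0,0,0,0,0.4],[-0.05,-0.6,0,0,0,0,0.4],[0.02,-0.6,0,0,0,0,0.4],[0.02,-0.6,0,0,0,0,0.4],[0.02,-0.6,0,0,0,0,0.4]]]'; python3 -m crank '[[[0.08,-0.6,0,0,0,0,0.4],[0.08,-0.6,0,0,0,0,0.4],[0.08,-0.6,0,0,0,0,0.4]]]'; python3 fl.py f3
```

```text
clock: 37.77
tcp_pos: [0.6492, 0.1213, 0.0764]
tool_rot: [[-0.341, 0.94, 0.0], [0.94, 0.341, 0.0], [-0.0, 0.0, -1.0]]
contact_force: [1.9, -0.8, 0.2]
grip_width: 0.0337
grasp_force: 0.6
clock: 38.27
tcp_pos: [0.6157, 0.1084, 0.0763]
tool_rot: [[-0.341, 0.94, -0.0], [0.94, 0.341, -0.0], [0.0, -0.0, -1.0]]
contact_force: [1.8, -1.0, 0.2]
grip_width: 0.0343
grasp_force: 0.5
clock: 38.52
tcp_pos: [0.5979, 0.1046, 0.0763]
tool_rot: [[-0.341, 0.94, -0.0], [0.94, 0.341, -0.0], [-0.0, -0.0, -1.0]]
contact_force: [1.7, -0.7, -0.4]
grip_width: 0.034
grasp_force: 0.5
t 38.52 p [0.5979 0.1046 0.0763] R [[-0.341, 0.94, -0.0], [0.94, 0.341, -0.0], [-0.0, -0.0, -1.0]] F [ 1.7 -0.7 -0.4] w 0.034 g 0.4980313405394554
yel 105 [271.5 270.2] [268, 262, 8, 18] [0.546 0.269]
grn 73 [269.7 225.7] [267, 219, 7, 15] [0.609 0.106]
```

```bash
python3 -m crank '[[[0.13,-0.58,0,0,0,0,0.4],[0.13,-0.58,0,0,0,0,0.4],[0.12,-0.43,0,0,0,0,0.4],[0.12,-0.43,0,0,0,0,0.4]]]'; python3 -m crank '[[[0.1,-0.3,0,0,0,0,0.4],[0.08,-0.2,0,0,0,0,0.4]]]'; python3 -m crank '[[[0.06,-0.15,0,0,0,0,0.4],[0.06,-0.15,0,0,0,0,0.4]]]';  python3 -m crank '[[[0.05,-0.13,0,0,0,0,0.4],[0.05,-0.13,0,0,0,0,0.4]]]'
```

```text
clock: 38.9
tcp_pos: [0.5773, 0.1025, 0.0763]
tool_rot: [[-0.341, 0.94, -0.0], [0.94, 0.341, 0.0], [0.0, -0.0, -1.0]]
contact_force: [0.4, 1.1, -0.2]
grip_width: 0.0342
grasp_force: 0.5
clock: 39.07
tcp_pos: [0.5721, 0.1025, 0.0763]
tool_rot: [[-0.341, 0.94, -0.0], [0.94, 0.341, 0.0], [0.0, -0.0, -1.0]]
contact_force: [1.6, -0.7, -0.3]
grip_width: 0.034
grasp_force: 0.5
clock: 39.23
tcp_pos: [0.5692, 0.1026, 0.0763]
tool_rot: [[-0.341, 0.94, 0.0], [0.94, 0.341, -0.0], [-0.0, 0.0, -1.0]]
contact_force: [0.6, -0.4, -0.3]
grip_width: 0.0344
grasp_force: 0.4
clock: 39.4
tcp_pos: [0.5665, 0.1026, 0.0763]
tool_rot: [[-0.341, 0.94, 0.0], [0.94, 0.341, -0.0], [-0.0, 0.0, -1.0]]
contact_force: [1.4, -0.8, -0.6]
grip_width: 0.0341
grasp_force: 0.4
```

```bash
python3 -m crank '[[[0.05,-0.13,0,0,0,0,0.4],[0.05,-0.13,0,0,0,0,0.4]]]'; python3 -m crank '[[[0.04,-0.1,0,0,0,0,0.4],[0.04,-0.1,0,0,0,0,0.4]]]';  python3 -m crank '[[[0.03,-0.1,0,0,0,0,0.4],[0,0,0,0,0,0,0.4]]]'
```

```text
clock: 39.57
tcp_pos: [0.5639, 0.1026, 0.0764]
tool_rot: [[-0.341, 0.94, 0.001], [0.94, 0.341, -0.0], [-0.0, 0.001, -1.0]]
contact_force: [8.7, -0.0, -0.2]
grip_width: 0.0342
grasp_force: 3.8
clock: 39.73
tcp_pos: [0.5634, 0.1026, 0.0767]
tool_rot: [[-0.341, 0.94, 0.004], [0.94, 0.341, -0.001], [-0.002, 0.004, -1.0]]
contact_force: [17.7, -2.0, -6.8]
grip_width: 0.0344
grasp_force: 7.8
clock: 39.9
tcp_pos: [0.5632, 0.1025, 0.0769]
tool_rot: [[-0.341, 0.94, 0.006], [0.94, 0.341, -0.001], [-0.003, 0.005, -1.0]]
contact_force: [19.7, -1.0, -10.5]
grip_width: 0.0343
grasp_force: 8.7
```

Leaf 2 is at its stop. Back off, rise, and look for the blue post.

```bash
python3 -m crank '[[[0,0.6,0,0,0,0,0.4],[0,0.5,0,0,0,0,0.4],[0,0,-2,0,0,0,0.4],[0,0,-4,0,0,0,0.4],[0,0,-4,0,0,0,0.4],[0,0,-4,0,0,0,0.4],[0,0,-2.5,0,0,0,0.4],[0,0,0,0,0,0,0.4],[0,0,0,0,0,0,0.4]]]'; python3 fl.py f4
python3 - <<'E'
from fence import *
for q3 in(.66,.71):
    f=fk([0,0,q3]);print({k:v.round(3) for k,v in f.items()})
rows([[*fk([0,0,.69])['g3'],.24]])
C,im=img('wrist','w10.png')
for nm,lo,hi in(('yel',(20,180,120),(32,255,255)),('grn',(40,100,40),(85,255,255)),('blu',(105,150,40),(124,255,255))):
  for a,c,b in blobs(im,lo,hi,40)[0]: print(nm,a,c,b,np.round(onz(C,c,.08),4))
E
```

```text
clock: 40.65
tcp_pos: [0.5711, 0.1069, 0.2423]
tool_rot: [[-0.341, 0.94, 0.001], [0.94, 0.341, 0.001], [0.001, 0.002, -1.0]]
contact_force: [-0.8, 0.2, -0.7]
grip_width: 0.0345
grasp_force: 0.0
t 40.65 p [0.5711 0.1069 0.2423] R [[-0.341, 0.94, 0.001], [0.94, 0.341, 0.001], [0.001, 0.002, -1.0]] F [-0.8  0.2 -0.7] w 0.0345 g 0.0
yel 104 [271.5 270. ] [268, 262, 8, 18] [0.546 0.268]
grn 77 [282.2 226. ] [280, 219, 6, 15] [0.577 0.1  ]
{'H1': array([0.397, 0.264]), 'g1': array([0.545, 0.271]), 'H2': array([0.569, 0.272]), 'g2': array([0.576, 0.1  ]), 'H3': array([0.577, 0.076]), 'g3': array([ 0.469, -0.016]), 'end': array([ 0.45 , -0.031]), 'ang': array([   2.44 ,  -87.56 , -139.745])}
{'H1': array([0.397, 0.264]), 'g1': array([0.545, 0.271]), 'H2': array([0.569, 0.272]), 'g2': array([0.576, 0.1  ]), 'H3': array([0.577, 0.076]), 'g3': array([ 0.473, -0.021]), 'end': array([ 0.456, -0.038]), 'ang': array([   2.44,  -87.56, -136.88])}
to [ 0.4714 -0.0192  0.24  ] tool cm [ -8.46 -13.62   0.11]
yel 166 [358.5   5. ] [349, 0, 19, 12] [0.5475 0.2695 0.08  ]
grn 173 [323.4 196.8] [316, 190, 15, 15] [0.5784 0.0957 0.08  ]
blu 127 [194.9 264.6] [189, 259, 14, 12] [ 0.4709 -0.027   0.08  ]
```

View pics/w10.png

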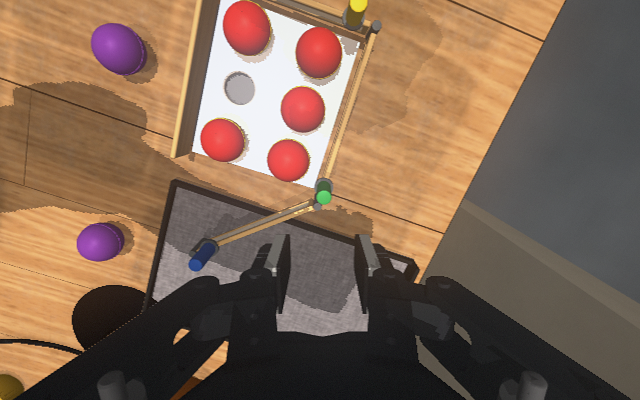

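Leaves 1 and 2 are closed, with green at its home spot (0.577,0.100); the blue post is at (203,252), over the mat. Move above it and turn the tool.

```bash
python3 -m crank '[[[-2.12,-3.45,0,0,0,0,0.4],[-2.12,-3.45,0,0,0,0,0.4],[-2.12,-3.45,0,0,0,0,0.4],[-2.12,-3.45,0,0,0,0,0.4],[0,0,0,0,0,0.119,0.4],[0,0,0,0,0,0.119,0.4],[0,0,0,0,0,0.119,0.4],[0,0,0,0,0,0.119,0.4],[0,0,0,0,0,0.119,0.4],[0,0,0,0,0,0.119,0.4],[0,0,0,0,0,0.119,0.4],[0,0,0,0,0,0.119,0.4],[0,0,0,0,0,0.119,0.4],[0,0,0,0,0,0.119,0.4],[0,0,0,0,0,0.119,0.4],[0,0,0,0,0,0.119,0.4],[0,0,0,0,0,0.119,0.4],[0,0,0,0,0,0,0.4],[0,0,0,0,0,0,0.4]]]'
python3 - <<'E'
from fence import *
s=st();print(np.round(s['q'],1))
C,im=img('wrist','w11.png')
for a,c,b in blobs(im,(105,150,40),(124,255,255),40)[0]: print('blu',a,c,b,np.round(onz(C,c,.08),4))
q,r=ik(fk([0,0,0])['g1'],fk([0,0,0])['g2'],np.array([.472,-.020]));print(q,r)
f=fk([0,0,.69]);rows([[*f['g3'],.24],[*f['g3'],.076]])
c=[f['H3']+.142*u(A0-np.pi+a) for a in np.radians([39.5,33,26,19,12,7,3,0,-2,-4])]
d=np.diff([np.array([*x,.07]) for x in c],axis=0);R=np.array(s['tool_rot']);print((d@R*100).round(2))
E
```

```text
clock: 42.33
tcp_pos: [0.4696, -0.0205, 0.2405]
tool_rot: [[0.931, 0.366, -0.002], [0.366, -0.931, -0.002], [-0.002, 0.001, -1.0]]
contact_force: [-0.2, -0.5, 0.3]
grip_width: 0.0344
grasp_force: 0.0
t 42.33 p [ 0.4696 -0.0205  0.2405] R [[0.931, 0.366, -0.002], [0.366, -0.931, -0.002], [-0.002, 0.001, -1.0]] F [-0.2 -0.5  0.3] w 0.0344 g 0.0
[-54.8  38.5  76.1 116.5 -43.4  61.1 -26.2]
blu 146 [324.2 185. ] [318, 178, 14, 14] [ 0.4713 -0.0222  0.08  ]
[np.float64(0.0), np.float64(0.0), np.float64(0.6970213720909086)] [np.float64(-2.7755575615628914e-17), np.float64(-2.7755575615628914e-17), np.float64(0.00012612653078256097)]
to [ 0.4714 -0.0192  0.24  ] tool cm [ 0.2  -0.05  0.07]
to [ 0.4714 -0.0192  0.076 ] tool cm [ 2.00e-02 -1.00e-02  1.64e+01]
[[-0.48 -1.54 -0.  ]
 [-0.31 -1.7  -0.  ]
 [-0.1  -1.73 -0.  ]
 [ 0.11 -1.73 -0.  ]
 [ 0.21 -1.22 -0.  ]
 [ 0.24 -0.96 -0.  ]
 [ 0.22 -0.71 -0.  ]
 [ 0.17 -0.47 -0.  ]
 [ 0.19 -0.46 -0.  ]]
```

```bash
python3 -m crank '[[[0.1,0,4,0,0,0,0.4],[0.1,0,4,0,0,0,0.4],[0,0,3,0,0,0,0.4],[0,0,2,0,0,0,0.4],[0,0,1.5,0,0,0,0.4],[0,0,1.5,0,0,0,0.4],[0,0,0.4,0,0,0,0.4],[0,0,0,0,0,0,0.4],[0,0,0,0,0,0,0.4]]]'; python3 -m crank '[[[-0.16,-0.51,0,0,0,0,0.4],[-0.16,-0.51,0,0,0,0,0.4],[-0.16,-0.51,0,0,0,0,0.4],[-0.1,-0.57,0,0,0,0,0.4],[-0.1,-0.57,0,0,0,0,0.4],[-0.1,-0.57,0,0,0,0,0.4],[-0.03,-0.58,0,0,0,0,0.4],[-0.03,-0.58,0,0,0,0,0.4],[-0.03,-0.58,0,0,0,0,0.4]]]'; python3 -m crank '[[[0.04,-0.58,0,0,0,0,0.4],[0.04,-0.58,0,0,0,0,0.4],[0.04,-0.58,0,0,0,0,0.4],[0.1,-0.6,0,0,0,0,0.4],[0.1,-0.6,0,0,0,0,0.4]]]'; python3 fl.py f5; python3 -c "
from h import *
print(np.round(env.get_state()['q'],1))"
```

```text
clock: 43.13
tcp_pos: [0.4721, -0.0197, 0.0778]
tool_rot: [[0.931, 0.364, 0.0], [0.364, -0.931, 0.0], [0.0, -0.0, -1.0]]
contact_force: [0.2, 0.0, 0.8]
grip_width: 0.0342
grasp_force: 0.0
clock: 43.88
tcp_pos: [0.4455, 0.0243, 0.0773]
tool_rot: [[0.932, 0.363, 0.0], [0.363, -0.932, -0.0], [0.0, 0.0, -1.0]]
contact_force: [-0.6, -0.7, -0.1]
grip_width: 0.0343
grasp_force: 0.3
clock: 44.3
tcp_pos: [0.4379, 0.0528, 0.0773]
tool_rot: [[0.932, 0.363, -0.0], [0.363, -0.932, -0.0], [-0.0, 0.0, -1.0]]
contact_force: [0.9, -0.8, 0.2]
grip_width: 0.0342
grasp_force: 0.3
t 44.3 p [0.4379 0.0528 0.0773] R [[0.932, 0.363, -0.0], [0.363, -0.932, -0.0], [-0.0, 0.0, -1.0]] F [ 0.9 -0.8  0.2] w 0.0342 g 0.26614414528012276
yel 104 [271.6 269.9] [268, 262, 8, 18] [0.546 0.268]
grn 70 [282.4 226.3] [280, 219, 6, 15] [0.576 0.101]
[-53.1  47.2  55.8 127.6 -64.7  42.1 -19.2]
```

```bash
python3 -m crank '[[[0.12,-0.48,0,0,0,0,0.4],[0.12,-0.48,0,0,0,0,0.4],[0.12,-0.4,0,0,0,0,0.4],[0.12,-0.4,0,0,0,0,0.4]]]'; python3 -m crank '[[[0.1,-0.3,0,0,0,0,0.4],[0.08,-0.2,0,0,0,0,0.4]]]'; python3 -m crank '[[[0.06,-0.15,0,0,0,0,0.4],[0.06,-0.15,0,0,0,0,0.4]]]';  python3 -m crank '[[[0.05,-0.13,0,0,0,0,0.4],[0.05,-0.13,0,0,0,0,0.4]]]'
```

```text
clock: 44.68
tcp_pos: [0.4361, 0.0708, 0.0773]
tool_rot: [[0.932, 0.363, 0.0], [0.363, -0.932, -0.0], [0.0, 0.0, -1.0]]
contact_force: [0.3, 0.2, -0.4]
grip_width: 0.0339
grasp_force: 0.2
clock: 44.85
tcp_pos: [0.4359, 0.0761, 0.0773]
tool_rot: [[0.932, 0.363, -0.0], [0.363, -0.932, -0.0], [-0.0, -0.0, -1.0]]
contact_force: [-1.2, -0.7, 0.1]
grip_width: 0.0339
grasp_force: 0.2
clock: 45.02
tcp_pos: [0.4361, 0.0779, 0.0774]
tool_rot: [[0.932, 0.362, 0.001], [0.362, -0.932, -0.002], [-0.0, 0.002, -1.0]]
contact_force: [1.6, -14.9, -0.9]
grip_width: 0.0343
grasp_force: 6.9
clock: 45.18
tcp_pos: [0.4365, 0.0787, 0.0776]
tool_rot: [[0.933, 0.361, 0.002], [0.361, -0.933, -0.005], [0.0, 0.006, -1.0]]
contact_force: [3.6, -26.6, -1.3]
grip_width: 0.0341
grasp_force: 13.2
```

```bash
python3 -m crank '[[[0,0.6,0,0,0,0,0.4],[0,0.6,0,0,0,0,0.4],[0,0,-2,0,0,0,0.4],[0,0,-4,0,0,0,0.4],[0,0,-4,0,0,0,0.4],[0,0,-4,0,0,0,0.4],[0,0,-3,0,0,0,0.4],[-2.5,2.5,0,0,0,0,0.4],[-2.5,2.5,0,0,0,0,0.4],[0,0,0,0,0,0,0.4],[0,0,0,0,0,0,0.4],[0,0,0,0,0,0,0.4]]]'; python3 look.py l12; python3 fl.py f6;  python3 - <<'E'
from fence import *
C,im=img('wrist')
for nm,lo,hi in(('yel',(20,180,120),(32,255,255)),('grn',(40,100,40),(85,255,255)),('blu',(105,150,40),(124,255,255))):
  for a,c,b in blobs(im,lo,hi,40)[0]: print(nm,a,c,b,np.round(onz(C,c,.08),4))
f=fk([0,0,0]);print({k:f[k].round(3) for k in('g1','g2','g3','end')})
E
```

```text
clock: 46.18
tcp_pos: [0.4121, 0.006, 0.2474]
tool_rot: [[0.932, 0.363, 0.0], [0.363, -0.932, 0.001], [0.0, -0.001, -1.0]]
contact_force: [0.2, 0.8, 0.3]
grip_width: 0.0345
grasp_force: 0.0
t 46.18 p [0.4121 0.006  0.2474] R [[0.932, 0.363, 0.0], [0.363, -0.932, 0.001], [0.0, -0.001, -1.0]] F [0.2 0.8 0.3] w 0.0345 g 0.0
red 751 [134, 0, 47, 24] mat [0.512 0.233] tray [0.0283 0.0595]
red 1334 [192, 0, 42, 38] mat [0.527  0.1764] tray [0.0407 0.003 ]
red 1520 [249, 14, 43, 45] mat [0.5333 0.1139] tray [ 0.0443 -0.0589]
red 1385 [122, 51, 40, 48] mat [0.4443 0.2357] tray [-0.0384  0.0651]
red 1146 [231, 93, 38, 41] mat [0.4485 0.1107] tray [-0.0395 -0.0586]
side 351 [285, 235, 24, 26] [0.539 0.101]
side 165 [320, 238, 18, 13] [0.454 0.094]
side 18 [324, 253, 11, 3] [0.439 0.153]
side 233 [278, 264, 22, 16] [0.525 0.215]
side 215 [310, 269, 20, 15] [0.448 0.214]
t 46.28 p [0.4122 0.0063 0.2472] R [[0.931, 0.364, -0.0], [0.364, -0.931, -0.0], [-0.0, 0.0, -1.0]] F [ 0.2  0.  -0.8] w 0.034 g 0.0
yel 102 [271.4 270. ] [268, 262, 8, 18] [0.546 0.268]
grn 69 [281.9 226.3] [279, 219, 6, 15] [0.577 0.102]
{'g1': array([0.545, 0.271]), 'g2': array([0.576, 0.1  ]), 'g3': array([0.435, 0.07 ]), 'end': array([0.411, 0.069])}
```

View pics/l12.png

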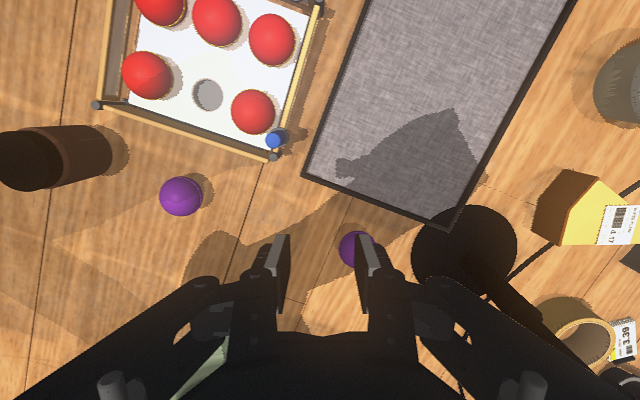

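The fence is shut all round. Leaf 3 with the blue post (277,138) meets the near fence's end at (273,157), the five balls sit in their dimples, and yellow and green are at their home positions. Handing in.

```bash
python3 -c "
from plant import env
print(env.job_done())"
```

```text
the job is handed in; nothing more can be done
None
```

All five red cheese balls sit in their own dimples and the fence is folded shut in order (yellow, green, blue), each leaf pushed to its stop; the robot touched no bystander, and the job was handed in at about 46 s with no verdict shown.

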